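# Build up a lamp-diaphragm pack in its assembly nest

### The job

Build up the microscope's diaphragm pack in the metal nest: set the black housing squarely on the pocket floor, lay the square spacer frame flat on it, then fit the disc on top and turn it by its finger bar until the tongue beneath finds the slot of the housing's rotor and the disc drops fully home onto the spacer. Set every part down rather than dropping it, leave the bottle, slide box and dish where they are, and let go at the end.

Things in the scene. Friction and masses are not known exactly. Their poses are not given: they have to be found in the camera images.
- nest: Assembly nest fixed to the bench: aluminium plate 110 x 110 x 10 mm carrying four L-shaped steel corner posts round a square pocket 58 x 58 mm, sides along its x and y. Post arms are 6 mm thick and begin 18 mm from the middle of each side, so each side has a 36 mm wide finger opening down to the plate. Origin: underside centre, z up. Yaw within 0.4 rad of the room's axes.
- pocket (a point): Centre of the pocket floor (the plate's upper face), 10 mm above the bench; axes as the nest's. The posts rise straight to 34 mm above this floor, then flare outward about 3 mm up to 40 mm.
- housing: Black square block 56.5 x 56.5 x 22 mm, about 0.19 kg, lying flat, right way up. Origin: underside centre, z up. A steel rotor with a slot is let into its top (see housing_top). Any quarter turn in the pocket is right.
- housing_top (a point): Centre of the housing's top, axes as the housing's. Here, flush, sits the steel rotor, 36 mm across, with a centred slot 31 x 7.5 mm, 7 mm deep, open upward. It turns stiffly (about 0.08 N m). The slot points along the housing's x give or take 0.7 rad, different every time and not reported (this point does not turn with it): find it by feel or by eye.
- spacer: Flat square aluminium plate 56.5 x 56.5 x 8 mm with a round 40 mm through hole, about 0.05 kg, lying flat on the bench. Origin: underside centre, z up. Any quarter turn in the pocket is right.
- stand: Grey ring fixed to the bench, 54 mm outside, 38 mm inside, 20 mm tall, on which the disc waits, tongue in the ring's hole. Origin: underside centre.
- disc: Dark steel round disc 57 mm diameter, 6 mm thick, about 0.10 kg. Origin: centre of its flat underside (not of the tongue), z up. On top a finger bar 40 mm long (along its x), 14 mm wide (along its y), from 6 to 30 mm above the origin. Beneath it has a tongue.
- tongue (a point): Middle of the lower end of the disc's tongue, 13 mm below the disc's origin, axes as the disc's. Tongue 28 mm long (along x), 5 mm thick. Not in the slot, the disc stands 5 mm proud of the spacer; within about 0.09 rad of the slot's line (either way round) it drops in and the disc's underside is then 30 mm above the pocket floor.
- dropper_bottle: Bystander: amber bottle, 36 mm diameter, 75 mm tall; origin at its underside centre.
- slide_box: Bystander: white slide box 35 x 85 x 30 mm; origin at its underside centre.
- dish: Bystander: white shallow dish, 90 mm across, 16 mm tall; origin at its underside centre.

How it is judged:
By the outcome, as a careful person would: the job done as asked, in the order asked, and still so for the second after the job is handed in, with the robot touching nothing.
It also fails if it takes over 72 s, if anything falls off the work surface, if the arm or the gripper's body presses on something with over 40 N, if the wrist force passes 120 N, or if a joint passes its speed limit or range.

### The arm

A 6-joint arm with a two-finger parallel gripper is mounted at the origin on the work surface. World frame = base frame: x ahead of the robot, y to its left, z up, the work surface at z = 0. Lengths are in m, angles in rad, forces in N, time in s.
With the tool pointing down it reaches from about 0.35 to 0.775 m from the base axis. Payload 5.5 kg.
Tool frame: the origin (TCP) lies at the very end of the fingers, on their centre line; the grasp point (between the pads) lies 19 mm behind it (env.grip_depth is the distance from the TCP to the grasp point, in m); z points along the fingers, y is the direction in which the jaws open and shut (so a half turn about z gives the same grasp; the last joint's range is limited). The gripper opens to 85 mm and grips with 20 to 120 N. Pads are 22 mm wide; open, the fingers measure 114 mm over their backs; the gripper's body (76 mm by 85 mm) begins 54 mm behind the grasp point. The pads swing forward as they close: fully open they stand 13 mm farther back than shut.
Start: joints at [-1.361, 0.313, 0.046, 1.304, 0, 1.431], TCP at [0.197, -0.54, 0.231] pointing down, gripper open.
Joint ranges: [-2.76, 2.76], [-0.86, 1.69], [-1.03, 1.26], [-2.2, 2.34], [-1.47, 1.5], [-3.14, 3.14]. Speed limits (rad/s): [2.57, 2.57, 3.14, 3.14, 3.14, 3.14].

### API

Orientations are given as a unit quaternion [w, x, y, z].
In Python, from workcell import env gives the robot as it stands.
- The arm moves only by the tool step_arm, never from a script. Its argument "series" is a list of rows, each a list of 3 entries, a list of its own where there are three numbers: the shift along the world's x, y, z in cm, then the turn about the world's z in rad, then the closure in counts, from 0 (fully open) to 255 (shut). A call has 1 to 5 rows; each row is the pose to reach, as a shift and turn from the pose measured when the call began; what a row does not reach only later rows make up. A row lasts 1/8 s, in which the tool goes at most 62.5 mm and 10.7 degrees, less where a joint would pass 70% of its speed; a pose out of reach is approached as far as the arm can. A call with a gripper value outside its range is refused whole. The fingers move at their own pace and stop on an object; "newtons" is the grip in N (left out, the last holds). Time passes only in rows, so rows that repeat a pose let the fingers close. It gives the time, the measured TCP pose, the force and the opening at its end, in the units of the state.
- env.get_state(): the state, without advancing time (a new reading comes with each control period).
- env.read_camera(name): name is "scene" or "top" or "wrist"; returns a dict with "frame" (400x640x3 uint8, red, green, blue), "vertical_fov" (degrees; the focal length in pixels is half the picture's height over the tangent of half this angle, whatever the lens; pixels are square), "cx", "cy" (the principal point, pixels), "camera_from_world" (4x4, takes a point from world to camera coordinates). Camera axes: x right, y down, z forward; pixel columns grow to the right and rows downward; lengths in m; the calibration is good to about 2 mm. A picture is of the moment at which its call begins. There is no depth.
- env.hand_in(): hands the job in, once; it reports no verdict.
The state is a dict: "clock": time; "joint_pos": joint angles; "qvel": joint speeds; "tau": joint torques, N m; "tcp_pos": TCP position; "orientation": TCP orientation; "wrist_force": force on the tool from outside, world axes, zero at the start; "ft_torque": the same for the moment, N m; "finger_gap": finger opening in m.
Only numpy, scipy, OpenCV 4.12 (cv2) and the standard library are available. Lean on these libraries where they do the work, as an engineer would, in place of code of your own. Each camera call takes 0.05 s, during which the arm holds its last target.

## Working session

There is one attempt and no reset: what is moved stays moved. The work goes in short steps, Python scripts to look and compute and a tool call to move; the robot and the scene stay as the last step left them, time stands still between calls to the robot, and variables do not carry over. Pictures are saved under pics/ and viewed, and the job is handed in when it is done.

Besides the shell and the picture viewer there is one more tool, called after "Request:" as name(argument=value, ...), one argument or row to a line, values as JSON. step_arm: Moves the arm, as the interface text tells. Its arguments: {"type":"object","properties":{"series":{"type":"array"},"newtons":{"type":"number"}},"required":["series"]}

```bash
ls; mkdir -p pics
cat > h.py <<'E'
import numpy as np, cv2
from workcell import env
def cam(n,save=None):
    d=env.read_camera(n)
    if save: cv2.imwrite('pics/'+save+'.png',cv2.cvtColor(d['frame'],cv2.COLOR_RGB2BGR))
    return d
def foc(d): return d['frame'].shape[0]/2/np.tan(np.radians(d['vertical_fov'])/2)
def ray(d,u,v):
    T=np.array(d['camera_from_world']);R=T[:3,:3];o=-R.T@T[:3,3];f=foc(d)
    return o,R.T@np.array([(u-d['cx'])/f,(v-d['cy'])/f,1.0])
def onz(d,u,v,z):
    o,r=ray(d,u,v); return o+r*(z-o[2])/r[2]
def proj(d,p):
    T=np.array(d['camera_from_world']);q=T[:3,:3]@np.array(p)+T[:3,3];f=foc(d)
    return np.array([d['cx']+f*q[0]/q[2],d['cy']+f*q[1]/q[2]])
def tri(obs):
    A=np.zeros((3,3));b=np.zeros(3)
    for d,u,v in obs:
        o,r=ray(d,u,v);r=r/np.linalg.norm(r);P=np.eye(3)-np.outer(r,r);A+=P;b+=P@o
    return np.linalg.solve(A,b)
E
python3 - <<'E'
from h import *
np.set_printoptions(precision=4,suppress=True)
for n in ['scene','top','wrist']:
    d=cam(n,n+'0'); print(n,d['vertical_fov'],d['cx'],d['cy'],foc(d)); print(np.array(d['camera_from_world']))
print(env.get_state(), env.grip_depth)
E
```

```text
pics
scene 54.34553565564985 322.8792082572293 201.35972835986965 389.6132905351192
[[-0.0926  0.9956  0.0115  0.0641]
 [ 0.775   0.0793 -0.6269 -0.3828]
 [-0.6251 -0.0491 -0.779   1.2846]
 [ 0.      0.      0.      1.    ]]
top 55.405675016724835 322.494544997625 194.74635536301392 380.8980296956412
[[ 0.0049 -1.      0.002  -0.0322]
 [-0.9923 -0.0051 -0.1234  0.537 ]
 [ 0.1235 -0.0014 -0.9923  1.0465]
 [ 0.      0.      0.      1.    ]]
wrist 61.76363788141146 320.5827290319119 201.94273250659484 334.4164210324178
[[ 0.3424 -0.9396 -0.0015 -0.5736]
 [-0.9015 -0.329   0.2811 -0.0371]
 [-0.2646 -0.0948 -0.9597  0.3796]
 [ 0.      0.      0.      1.    ]]
{'clock': 0.15, 'joint_pos': array([-1.3606,  0.3138,  0.0453,  1.3036,  0.    ,  1.4312]), 'qvel': array([ 0.0002, -0.003 ,  0.0032,  0.0001, -0.0001,  0.001 ]), 'tau': array([  0.0021, -48.1067,  29.8814,   0.014 ,  -0.0001,   0.    ]), 'tcp_pos': array([ 0.197 , -0.5398,  0.2306]), 'orientation': array([-0.0007,  0.9847,  0.174 , -0.    ]), 'wrist_force': array([-0.122 , -0.8184,  1.2279]), 'ft_torque': array([ 0.0148, -0.0012, -0.0127]), 'finger_gap': 0.08512299176494911} 0.0187
```

View pics/scene0.png

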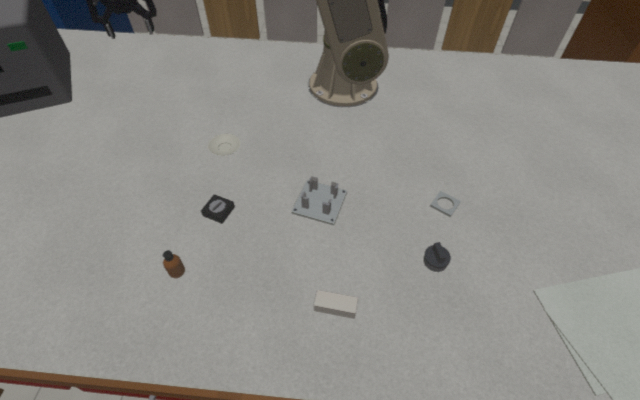

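View pics/top0.png

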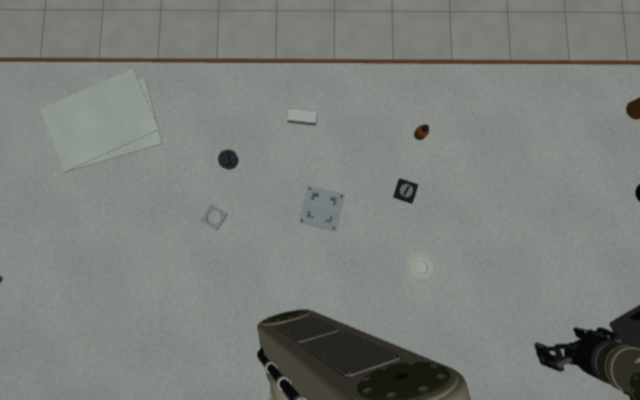

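View pics/wrist0.png

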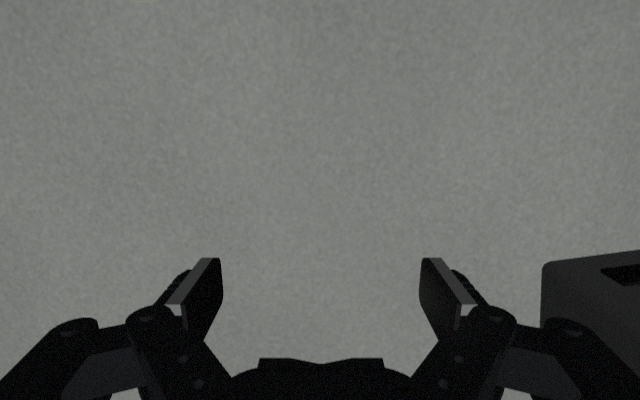

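The scene camera shows the housing near (218,208), the nest at (320,201), the spacer at (446,203) and the disc at (437,257). The top camera has them at (405,190), (322,208), (214,217) and (228,159). The wrist view sees only bench. Next I'll triangulate rough positions.

Run:
```python
from h import *
np.set_printoptions(precision=4,suppress=True)
s=cam('scene');t=cam('top');w=cam('wrist')
for n,a,b in [('housing top',(218,206),(406,190)),('nest',(320,202),(322,208)),('spacer',(446,203),(214,217)),('disc',(437,257),(228,159)),('bottle',(173,264),(421,132)),('box',(336,303),(302,117)),('dish',(224,145),(421,267))]:
    print(n,tri([(s,*a),(t,*b)]),onz(t,*b,0.02))
def up(d,c,n,r=40,k=8):
    x,y=c; im=cv2.cvtColor(d['frame'],cv2.COLOR_RGB2BGR)[y-r:y+r,x-r:x+r]
    return cv2.resize(im,None,fx=k*0.5,fy=k*0.5,interpolation=cv2.INTER_CUBIC)
A=[up(t,(406,190),''),up(t,(322,208),''),up(t,(214,217),''),up(t,(228,159),'')]
B=[up(s,(218,206),''),up(s,(320,202),''),up(s,(446,203),''),up(s,(437,257),'')]
im=np.vstack([np.hstack(A),np.hstack(B)]);cv2.imwrite('pics/zoom.png',cv2.resize(im,(800,int(im.shape[0]*800/im.shape[1]))))
T=np.array(w['camera_from_world']);o=-T[:3,:3].T@T[:3,3]
print('wristcam',o,T[:3,:3].T)
from scipy.spatial.transform import Rotation as R
st=env.get_state();q=st['orientation'];Rt=R.from_quat([q[1],q[2],q[3],q[0]]).as_matrix()
print(Rt); print('cam in tool',Rt.T@(o-st['tcp_pos']),Rt.T@T[:3,:3].T)
```

```text
housing top [ 0.5531 -0.2676  0.0218] [ 0.5538 -0.2696  0.02  ]
nest [ 0.5019 -0.0266  0.004 ] [ 0.5006 -0.0283  0.02  ]
spacer [0.4744 0.2854 0.0054] [0.4733 0.2791 0.02  ]
disc [0.6421 0.2462 0.0194] [0.6419 0.2452 0.02  ]
bottle [ 0.7225 -0.3151  0.0314] [ 0.7256 -0.3174  0.02  ]
box [0.7699 0.0329 0.0175] [0.7691 0.0319 0.02  ]
dish [ 0.3356 -0.3084  0.0142] [ 0.3359 -0.3069  0.02  ]
wristcam [ 0.2635 -0.5153  0.3742] [[ 0.3424 -0.9016 -0.2645]
 [-0.9396 -0.3287 -0.0956]
 [-0.0007  0.2812 -0.9596]]
[[ 0.9395  0.3427 -0.0001]
 [ 0.3427 -0.9395  0.0006]
 [ 0.0001 -0.0006 -1.    ]]
cam in tool [ 0.0709 -0.0006 -0.1432] [[-0.0003 -0.9596 -0.2813]
 [ 1.     -0.0003 -0.0003]
 [ 0.0002 -0.2813  0.9596]]
```

View pics/zoom.png

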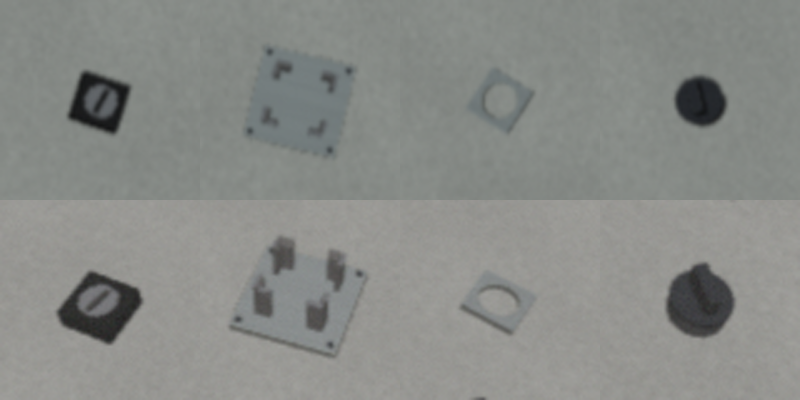

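The zoomed views show the housing yaw at about -17° with its slot near -36° in the room's axes, and the nest yaw at about -14°. I'll move over the housing for a wrist view.

Request:
step_arm(
  series=[
    [[5,4,0],-0.15,0],
    [[10,8,-2],-0.3,0],
    [[16,12,-4],-0.45,0],
    [[22,16.5,-6],-0.6,0],
    [[27,20.5,-8],-0.65,0],
  ],
  newtons=40,
)

```text
clock: 0.92
tcp_pos: [0.4398, -0.3564, 0.1616]
orientation: [0.0, 0.989, -0.151, 0.0]
wrist_force: [-0.2, -1.7, -0.1]
finger_gap: 0.0854
```

Request:
step_arm(
  series=[
    [[5,3.7,0],0,0],
    [[9,6.7,0],0,0],
    [[9,6.7,0],0,0],
  ],
)

```text
clock: 1.3
tcp_pos: [0.5323, -0.2867, 0.1612]
orientation: [-0.0, 0.989, -0.148, 0.001]
wrist_force: [-0.3, -0.3, 0.3]
finger_gap: 0.0858
```

Run:
```python
from h import *
np.set_printoptions(precision=4,suppress=True)
d=cam('wrist','w1');s=env.get_state();print(s['clock'],s['tcp_pos'],s['orientation'],s['joint_pos'],s['wrist_force'])
```

```text
1.35 [ 0.5308 -0.288   0.1612] [ 0.0001  0.9888 -0.1491  0.0002] [-0.63    0.3959 -0.0077  1.1668  0.0001  2.811 ] [-0.8017 -0.8209  0.2003]
```

View pics/w1.png

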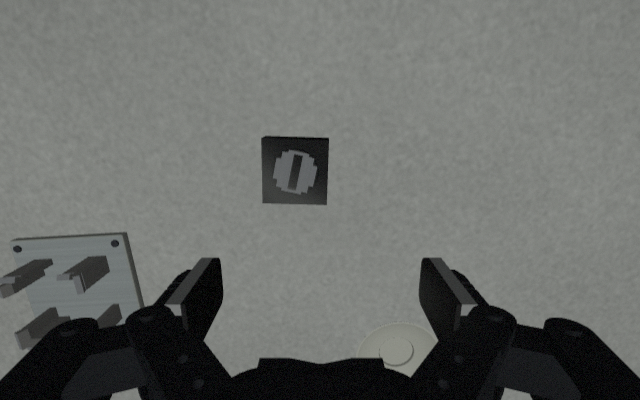

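The wrist view shows the housing at about (295,171), the nest at lower left and the dish at the bottom. Joint 6 is near its limit at this yaw, so I'll grasp a quarter turn round, with tool yaw about 1.27.

```bash
cat >> h.py <<'E'
def crop(d,x0,y0,x1,y1,k,name):
    im=cv2.cvtColor(d['frame'],cv2.COLOR_RGB2BGR)[y0:y1,x0:x1]
    im=cv2.resize(im,None,fx=k,fy=k,interpolation=cv2.INTER_CUBIC);cv2.imwrite('pics/'+name+'.png',im)
def yaw():
    from scipy.spatial.transform import Rotation as R
    q=env.get_state()['orientation'];M=R.from_quat([q[1],q[2],q[3],q[0]]).as_matrix();return np.arctan2(M[1,0],M[0,0])
E
python3 - <<'E'
from h import *
np.set_printoptions(precision=4,suppress=True)
d=cam('wrist')
g=cv2.cvtColor(d['frame'],cv2.COLOR_RGB2GRAY)
sub=(g[100:240,230:360]<75).astype(np.uint8)
sub=cv2.morphologyEx(sub,cv2.MORPH_OPEN,np.ones((3,3)))
c=max(cv2.findContours(sub,0,2)[0],key=cv2.contourArea)
h=cv2.convexHull(c)+np.array([230,100]);
r=cv2.minAreaRect(h);b=cv2.boxPoints(r);print(r,b)
P=np.array([onz(d,*p,0.022) for p in b]);print(P,P.mean(0),[np.linalg.norm(P[i]-P[i-1]) for i in range(4)])
crop(d,230,100,360,240,4,'c1');print(yaw())
E
```

```text
((291.7486877441406, 168.548583984375), (67.22406768798828, 66.75202941894531), 1.5911402702331543) [[257.2228 200.9784]
 [259.0764 134.2521]
 [326.2745 136.1187]
 [324.421  202.845 ]]
[[ 0.5366 -0.2314  0.022 ]
 [ 0.5904 -0.2528  0.022 ]
 [ 0.5725 -0.3057  0.022 ]
 [ 0.5175 -0.2873  0.022 ]] [ 0.5543 -0.2693  0.022 ] [np.float64(0.05914161419548955), np.float64(0.05792069615520174), np.float64(0.05588226383149075), np.float64(0.05794115199711323)]
-0.3013237608796872
```

View pics/c1.png

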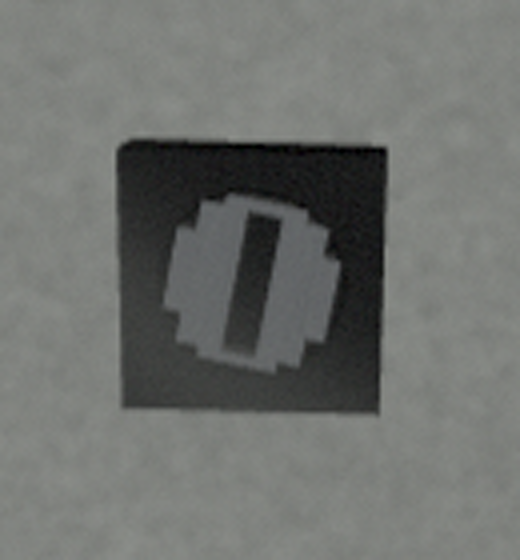

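Request:
step_arm(
  series=[
    [[0.5,0.5,-1],0.18,0],
    [[1,1,-2],0.36,0],
    [[1.5,1.5,-3],0.54,0],
    [[2,1.8,-4],0.72,0],
    [[2.2,2,-5],0.9,0],
  ],
)

```text
clock: 2.02
tcp_pos: [0.5507, -0.2703, 0.1111]
orientation: [0.0, 0.955, 0.297, -0.0]
wrist_force: [-0.4, -0.8, 0.0]
finger_gap: 0.0857
```

Request:
step_arm(
  series=[
    [[0,0,-0.5],0.18,0],
    [[0,0,-1],0.36,0],
    [[0,0,-1],0.54,0],
    [[0,0,-1],0.64,0],
    [[0,0,-1],0.64,0],
  ],
)

```text
clock: 2.65
tcp_pos: [0.5496, -0.2716, 0.1012]
orientation: [0.0, 0.814, 0.58, -0.0]
wrist_force: [0.1, 0.9, -0.1]
finger_gap: 0.0853
```

Run:
```python
from h import *
np.set_printoptions(precision=4,suppress=True)
d=cam('wrist','w2');s=env.get_state();print(s['clock'],s['tcp_pos'],yaw(),s['joint_pos'])
```

```text
2.7 [ 0.5498 -0.2715  0.1013] 1.2380214262319058 [-0.5894  0.4509 -0.0762  1.0436 -0.0003  1.3142]
```

View pics/w2.png

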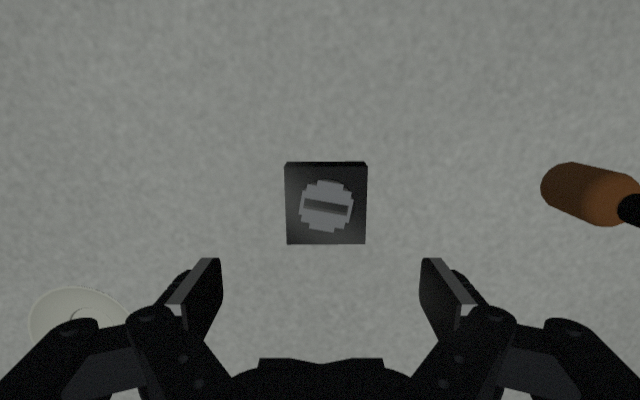

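The housing is centred at about (326,204) and the bottle is well clear on the right. I'll measure it from the two wrist views.

Run:
```python
from h import *
np.set_printoptions(precision=4,suppress=True)
d=cam('wrist')
g=cv2.cvtColor(d['frame'],cv2.COLOR_RGB2GRAY)
# view1 image saved; matrices from its pose are recomputed by tool transform
i1=cv2.cvtColor(cv2.imread('pics/w1.png'),cv2.COLOR_BGR2GRAY)
def rotor(g,x0,y0,x1,y1):
    s=g[y0:y1,x0:x1]; dark=(s<75).astype(np.uint8)
    c=max(cv2.findContours(dark,cv2.RETR_EXTERNAL,2)[0],key=cv2.contourArea)
    m=np.zeros_like(dark);cv2.drawContours(m,[c],-1,1,-1)
    m=cv2.erode(m,np.ones((9,9))); b=((s>85)&(m>0)).astype(np.uint8)
    cc=max(cv2.findContours(cv2.morphologyEx(b,cv2.MORPH_CLOSE,np.ones((13,13))),0,2)[0],key=cv2.contourArea)
    (x,y),ax,a=cv2.fitEllipse(cc);
    sl=cv2.morphologyEx(b,cv2.MORPH_CLOSE,np.ones((13,13)))-b
    n,l,st,ce=cv2.connectedComponentsWithStats(sl);k=1+np.argmax(st[1:,4]);
    pts=np.argwhere(l==k)[:,::-1].astype(np.float32);ln=cv2.fitLine(pts,2,0,.01,.01).ravel()
    return (x+x0,y+y0),ax,ln+np.array([0,0,x0,y0])
r1=rotor(i1,235,110,355,230);r2=rotor(g,260,140,390,265);print(r1,r2)
T2=np.array(d['camera_from_world'])
from scipy.spatial.transform import Rotation as R
def TW(p,y):
    M=np.eye(4);M[:3,:3]=R.from_euler('z',y).as_matrix()@np.diag([1,-1,-1]);M[:3,3]=p;return M
s=env.get_state()
C=T2@TW(s['tcp_pos'],yaw()) # cam from tool
d1=dict(d);d1['camera_from_world']=C@np.linalg.inv(TW([.5308,-.288,.1612],-.3013))
np.save('C.npy',C)
p=tri([(d1,*r1[0]),(d,*r2[0])]);print('rotor tri',p,onz(d,*r2[0],.022))
ln=r2[2];a=onz(d,ln[2]-15*ln[0],ln[3]-15*ln[1],.022);b=onz(d,ln[2]+15*ln[0],ln[3]+15*ln[1],.022);v=b-a;print('slot ang',np.degrees(np.arctan2(v[1],v[0])))
m=(g[140:265,260:390]<75).astype(np.uint8);c=max(cv2.findContours(m,0,2)[0],key=cv2.contourArea).reshape(-1,2)+[260,140]
x,y=c.T
for n,sel,z in [('L',(x<300)&(y>172)&(y<238),.022),('R',(x>350)&(y>172)&(y<238),.022),('B',(y>235)&(x>295)&(x<358),.022),('T',(y<170)&(x>295)&(x<358),.0)]:
    l=cv2.fitLine(c[sel].astype(np.float32),2,0,.01,.01).ravel()
    a=onz(d,l[2]-30*l[0],l[3]-30*l[1],z);b=onz(d,l[2]+30*l[0],l[3]+30*l[1],z);v=b-a
    print(n,l,(a+b)/2,np.degrees(np.arctan2(v[1],v[0]))%180)
```

```text
((294.3277053833008, 171.69943618774414), (42.1824951171875, 42.42416000366211), array([  0.198 ,  -0.9802, 294.6311, 171.3384])) ((325.25562286376953, 206.24881744384766), (49.562652587890625, 53.08005905151367), array([  0.9847,   0.1741, 325.3631, 206.6743]))
rotor tri [ 0.5526 -0.2699  0.0202] [ 0.5531 -0.2693  0.022 ]
slot ang -29.555062678266022
L [  0.0404   0.9992 285.1429 197.7143] [ 0.5287 -0.2549  0.022 ] 71.43679260349643
R [  0.0356  -0.9994 365.     213.    ] [ 0.5776 -0.2836  0.022 ] 71.11495293247654
B [  1.      -0.0055 319.9167 243.5833] [ 0.5404 -0.2947  0.022 ] 161.25855148622907Traceback (most recent call last):
  File "<stdin>", line 32, in <module>
cv2.error: OpenCV(4.12.0) /io/opencv/modules/imgproc/src/linefit.cpp:50: error: (-215:Assertion failed) count > 0 in function 'fitLine2D_wods'
```

Housing centre is (0.5531,-0.2693), the triangulated rotor height of 20 mm agrees with 22, and yaw is -18.7°. Going down to grasp.

Request:
step_arm(
  series=[
    [[0.3,0.2,-4],0.006,0],
    [[0.33,0.22,-7],0.006,0],
    [[0.33,0.22,-9],0.006,0],
    [[0.33,0.22,-9.8],0.006,0],
    [[0.33,0.22,-9.8],0.006,0],
  ],
)

```text
clock: 3.38
tcp_pos: [0.553, -0.2692, 0.0031]
orientation: [-0.0, 0.813, 0.583, -0.0]
wrist_force: [0.1, -0.3, 0.5]
finger_gap: 0.0854
```

Request:
step_arm(
  series=[
    [[0,0,0],0,60],
    [[0,0,0],0,120],
    [[0,0,0],0,140],
    [[0,0,0],0,160],
    [[0,0,0],0,160],
  ],
  newtons=40,
)

```text
clock: 4.0
tcp_pos: [0.554, -0.2698, 0.0045]
orientation: [0.001, 0.813, 0.582, 0.0]
wrist_force: [-0.2, -0.8, 7.3]
finger_gap: 0.0556
```

Run:
```python
from h import *
np.set_printoptions(precision=4,suppress=True)
d=cam('wrist','w3');s=env.get_state();print(s['clock'],s['tcp_pos'],yaw(),s['wrist_force'],s['finger_gap'])
```

```text
4.05 [ 0.5539 -0.2698  0.0045] 1.2435803710263178 [-0.1489 -0.2581  6.5899] 0.055430993153016694
```

View pics/w3.png

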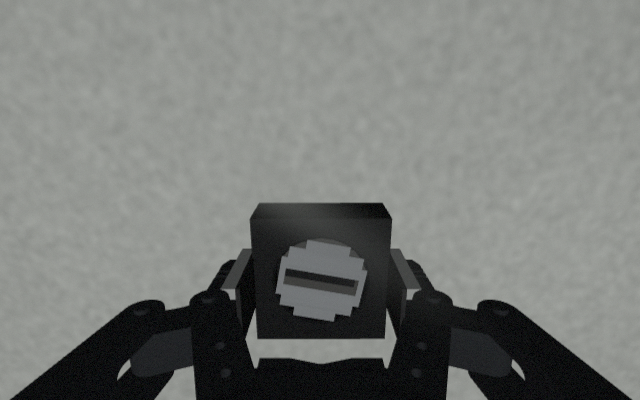

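The housing is gripped at 55.5 mm, with its rotor and slot visible near (322,282). I'll lift it and stop short of the nest to measure the nest.

Request:
step_arm(
  series=[
    [[0,0,1],0,160],
    [[0,0,5],0,160],
    [[0,0,10],0,160],
    [[-3,4.5,12],0.04,160],
    [[-6,9,12],0.08,160],
  ],
)

```text
clock: 4.68
tcp_pos: [0.4946, -0.1798, 0.1268]
orientation: [0.003, 0.789, 0.615, 0.001]
wrist_force: [0.2, 0.6, -2.6]
finger_gap: 0.0554
```

Request:
step_arm(
  series=[
    [[-2,4.6,0],0,160],
    [[-2,4.6,0],0,160],
    [[-2,4.6,0],0,160],
  ],
)

```text
clock: 5.05
tcp_pos: [0.475, -0.1339, 0.1273]
orientation: [0.004, 0.789, 0.615, 0.001]
wrist_force: [0.2, 0.5, -2.0]
finger_gap: 0.0558
```

Run:
```python
from h import *
np.set_printoptions(precision=4,suppress=True)
d=cam('wrist','w4');s=env.get_state();print(s['clock'],s['tcp_pos'],yaw(),s['wrist_force'],s['finger_gap'])
import pickle;pickle.dump(d,open('w4.pkl','wb'))
```

```text
5.1 [ 0.4753 -0.1344  0.1272] 1.3236641124589563 [ 0.147   0.0504 -1.7687] 0.055408096636231696
```

View pics/w4.png

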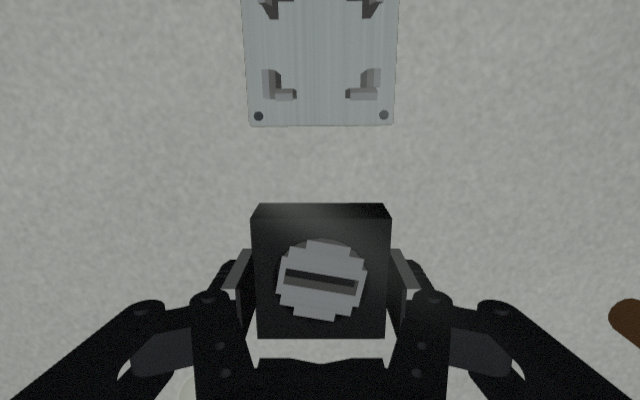

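The nest's near edge is at rows 0-125, but its far side is cut off. I'll move 4 cm closer.

Request:
step_arm(
  series=[
    [[1,4,0],0,160],
    [[1,4,0],0,160],
    [[1,4,0],0,160],
  ],
)

```text
clock: 5.48
tcp_pos: [0.4857, -0.0953, 0.127]
orientation: [0.004, 0.789, 0.614, 0.001]
wrist_force: [0.6, -0.3, -2.3]
finger_gap: 0.0557
```

Run:
```python
from h import *
np.set_printoptions(precision=4,suppress=True)
d=cam('wrist','w5');s=env.get_state();print(s['clock'],s['tcp_pos'],yaw(),s['wrist_force'],s['finger_gap'])
import pickle;pickle.dump(d,open('w5.pkl','wb'))
crop(d,220,0,420,190,4,'c5')
```

```text
5.525 [ 0.4856 -0.0954  0.127 ] 1.3227619127087056 [-0.1877 -0.2384 -3.0547] 0.05528909099048488
```

View pics/c5.png

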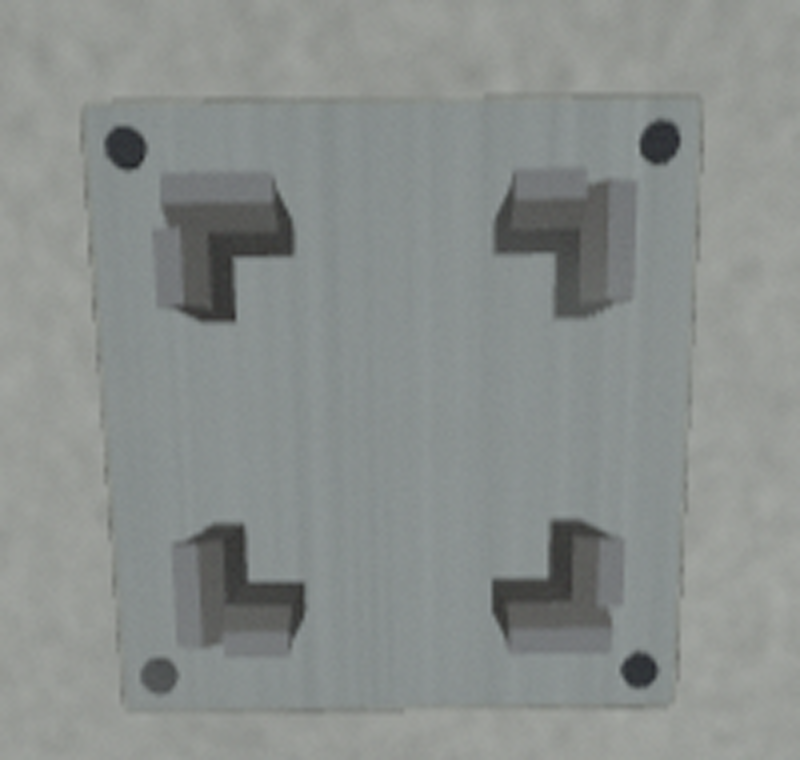

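All four bolt holes and the feet of the posts' inner corners are visible. I'll measure the plate from these, with a two-view height check.

Run:
```python
from h import *
import pickle
np.set_printoptions(precision=4,suppress=True)
d=pickle.load(open('w5.pkl','rb'));d4=pickle.load(open('w4.pkl','rb'))
def holes(d,x0,y0,x1,y1):
    g=cv2.cvtColor(d['frame'],cv2.COLOR_RGB2GRAY)[y0:y1,x0:x1]
    big=cv2.resize(g,None,fx=8,fy=8,interpolation=cv2.INTER_CUBIC)
    c=cv2.findContours((big<100).astype(np.uint8),1,2)[0];o=[]
    for k in c:
        A=cv2.contourArea(k)
        if 64*20<A<64*120:
            (x,y),r=cv2.minEnclosingCircle(k)
            if A/(np.pi*r*r)>.75: o.append(((x+.5)/8-.5+x0,(y+.5)/8-.5+y0))
    return o
h=holes(d,235,20,400,180);print(h)
P=np.array([onz(d,*p,.010) for p in h]);print(P,P.mean(0))
h4=holes(d4,235,90,400,140);print(h4)
for p in h4:
    q=min(h,key=lambda q:abs(q[0]-p[0])+abs(q[1]-p[1]-50));print('tri',tri([(d,*q),(d4,*p)]))
C=np.array([onz(d,220+(x+.5)/4-.5,(y+.5)/4-.5,.010) for x,y in [(235,257),(555,257),(550,580),(245,582)]]);print('post feet',C,C.mean(0))
for i in range(4):
    v=C[i]-C[i-1];print(np.linalg.norm(v),np.degrees(np.arctan2(v[1],v[0]))%90)
g=sorted(range(4),key=lambda i:np.arctan2(*(P[i]-P.mean(0))[:2])) if len(P)==4 else []
for i in range(len(g)):
    v=P[g[i]]-P[g[i-1]];print('h',np.linalg.norm(v),np.degrees(np.arctan2(v[1],v[0]))%90)
```

```text
[(259.4108371734619, 168.49827575683594), (379.4034118652344, 167.02841186523438), (251.0490436553955, 36.53558540344238), (384.7626647949219, 35.18876647949219)]
[[ 0.4447 -0.0617  0.01  ]
 [ 0.5365 -0.0839  0.01  ]
 [ 0.4669  0.0302  0.01  ]
 [ 0.5588  0.0079  0.01  ]] [ 0.5017 -0.0269  0.01  ]
[(258.0495262145996, 115.58032608032227), (383.25543212890625, 114.33540916442871)]
tri [ 0.445  -0.0614  0.0117]
tri [ 0.5363 -0.0835  0.0114]
post feet [[ 0.4805  0.0082  0.01  ]
 [ 0.5366 -0.006   0.01  ]
 [ 0.5233 -0.0624  0.01  ]
 [ 0.4661 -0.0483  0.01  ]] [ 0.5016 -0.0271  0.01  ]
0.0582865200616805 75.6460757624998
0.057841705927411315 75.8416803358611
0.05800021039857726 76.68326285402276
0.058893316297918434 76.12598119992381
h 0.09450632827615109 76.43612037310822
h 0.09448973441962731 76.41087800131132
h 0.09459454941271363 76.39448757106908
h 0.09442107931984615 76.35734119268498
```

The nest is at (0.5017,-0.0269) with yaw -13.6°. Both feature sets agree, and the height check gave 11.5 mm against 10. Next I'll measure where the held housing sits relative to the tool.

Run:
```python
from h import *
import pickle
np.set_printoptions(precision=4,suppress=True)
d=pickle.load(open('w5.pkl','rb'))
crop(d,230,190,410,350,4,'c5b')
```

```text
(no output)
```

View pics/c5b.png

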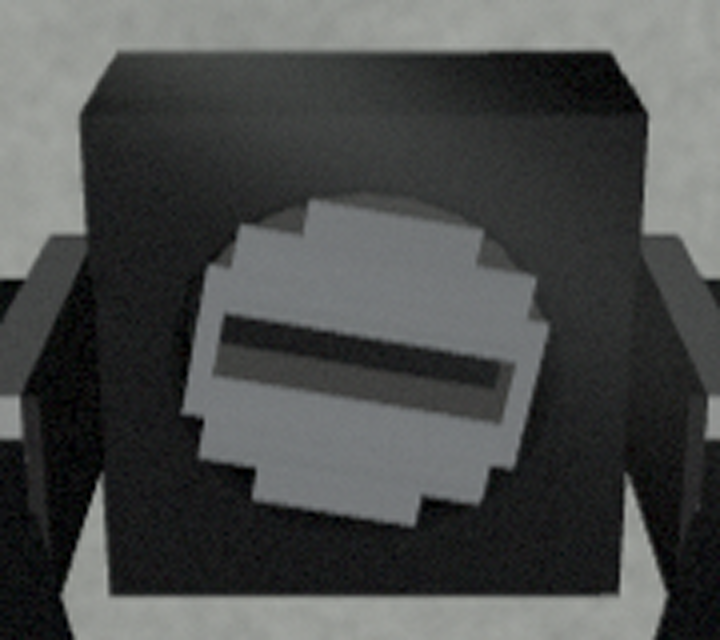

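The top face corners in the crop are (82,115), (647,115), (618,595) and (110,595), and the slot runs (224,315) to (500,423).

Run:
```python
from h import *
import pickle
np.set_printoptions(precision=4,suppress=True)
d=pickle.load(open('w5.pkl','rb'))
f=lambda x,y,z:onz(d,230+(x+.5)/4-.5,190+(y+.5)/4-.5,z)
t=np.array([.4856,-.0954,.127]);ya=1.3228
for dz in (.0175,.0145):
    z=t[2]+dz
    K=np.array([f(x,y,z) for x,y in [(82,115),(647,115),(618,595),(110,595)]])
    S=np.array([f(x,y,z) for x,y in [(224,315),(515,363),(500,423),(213,375)]])
    c=K.mean(0);print(dz,c,[round(np.linalg.norm(K[i]-K[i-1]),4) for i in range(4)])
    print([round(np.degrees(np.arctan2(*(K[i]-K[i-1])[1::-1]))%90,2) for i in range(4)],np.degrees(ya))
    v=S[1]-S[0]+S[2]-S[3];print('slot',np.degrees(np.arctan2(v[1],v[0])),S.mean(0))
    e=c-t;print('in tool x,y',e[0]*np.cos(ya)+e[1]*np.sin(ya),e[0]*np.sin(ya)-e[1]*np.cos(ya))
```

```text
0.0175 [ 0.4849 -0.0955  0.1445] [np.float64(0.0565), np.float64(0.0562), np.float64(0.0567), np.float64(0.0566)]
[np.float64(75.53), np.float64(75.66), np.float64(75.97), np.float64(75.48)] 75.7908571399053
slot -24.979907639793385 [ 0.4848 -0.0955  0.1445]
in tool x,y -0.0002450707128057114 -0.0006593167354098673
0.0145 [ 0.4845 -0.0972  0.1415] [np.float64(0.0579), np.float64(0.0575), np.float64(0.058), np.float64(0.058)]
[np.float64(75.53), np.float64(75.66), np.float64(75.97), np.float64(75.48)] 75.7908571399053
slot -24.979907639793403 [ 0.4844 -0.0972  0.1415]
in tool x,y -0.0019707602022769736 -0.0006361903220820205
```

Request:
step_arm(
  series=[
    [[0.8,3.5,0],0.013,160],
    [[1.68,6.86,-1],0.013,160],
    [[1.68,6.86,-4],0.013,160],
    [[1.68,6.86,-6],0.013,160],
    [[1.68,6.86,-6],0.013,160],
  ],
)

```text
clock: 6.15
tcp_pos: [0.501, -0.0274, 0.0655]
orientation: [0.002, 0.785, 0.619, -0.0]
wrist_force: [0.5, -0.5, -3.0]
finger_gap: 0.0557
```

Run:
```python
from h import *
import pickle
np.set_printoptions(precision=4,suppress=True)
d=cam('wrist','w6');s=env.get_state();print(s['clock'],s['tcp_pos'],yaw(),s['wrist_force'],s['finger_gap'])
```

```text
6.2 [ 0.502  -0.0276  0.0666] 1.3345328124458382 [ 0.1065  0.0061 -1.7844] 0.05553890606412738
```

View pics/w6.png

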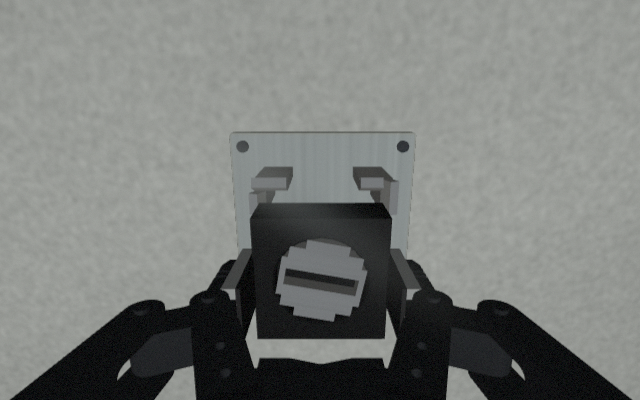

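The housing hangs over the nest, square to the far posts. I'll lower it with a 0.4/0.8 mm correction.

Request:
step_arm(
  series=[
    [[0.04,0.08,-1],0,160],
    [[0.04,0.08,-1.7],0,160],
    [[0.04,0.08,-2.2],0,160],
    [[0.04,0.08,-2.6],0,160],
  ],
)

```text
clock: 6.7
tcp_pos: [0.5024, -0.0268, 0.0404]
orientation: [0.003, 0.785, 0.619, 0.001]
wrist_force: [0.1, 0.5, -1.8]
finger_gap: 0.0557
```

Request:
step_arm(
  series=[
    [[0,0,-0.6],0,160],
    [[0,0,-1.2],0,160],
    [[0,0,-1.8],0,160],
    [[0,0,-2.2],0,160],
    [[0,0,-2.35],0,160],
  ],
)

```text
clock: 7.32
tcp_pos: [0.5022, -0.0267, 0.0166]
orientation: [0.003, 0.785, 0.619, 0.001]
wrist_force: [-0.4, 0.8, -2.8]
finger_gap: 0.0556
```

Request:
step_arm(
  series=[
    [[0,0,-0.1],0,160],
    [[0,0,-0.2],0,160],
    [[0,0,-0.25],0,160],
  ],
)

```text
clock: 7.7
tcp_pos: [0.5023, -0.0267, 0.0146]
orientation: [0.003, 0.785, 0.619, 0.001]
wrist_force: [-1.7, 2.0, 6.2]
finger_gap: 0.0553
```

Contact came at the expected height with about 8 N of support. I'll open slowly, then rise.

Request:
step_arm(
  series=[
    [[0,0,0.05],0,60],
    [[0,0,0.05],0,0],
    [[0,0,0.05],0,0],
    [[0,0,0.05],0,0],
  ],
)

```text
clock: 8.2
tcp_pos: [0.5023, -0.0268, 0.0151]
orientation: [0.003, 0.786, 0.619, 0.001]
wrist_force: [1.3, -0.6, -0.5]
finger_gap: 0.0855
```

Request:
step_arm(
  series=[
    [[0,0,2],0,0],
    [[0,0,6],0,0],
    [[0,0,9],0,0],
    [[0,0,9.5],0,0],
  ],
)

```text
clock: 8.7
tcp_pos: [0.504, -0.0271, 0.1121]
orientation: [0.005, 0.785, 0.619, 0.002]
wrist_force: [0.1, 0.7, -0.7]
finger_gap: 0.0854
```

Run:
```python
from h import *
import pickle
np.set_printoptions(precision=4,suppress=True)
d=cam('wrist','w7');s=env.get_state();print(s['clock'],s['tcp_pos'],yaw(),s['wrist_force'],s['finger_gap'])
pickle.dump(d,open('w7.pkl','wb'));crop(d,220,110,420,300,4,'c7')
```

```text
8.75 [ 0.5034 -0.027   0.1114] 1.3345889522806218 [-0.1485  0.2016 -0.8978] 0.0853716051257148
```

View pics/c7.png

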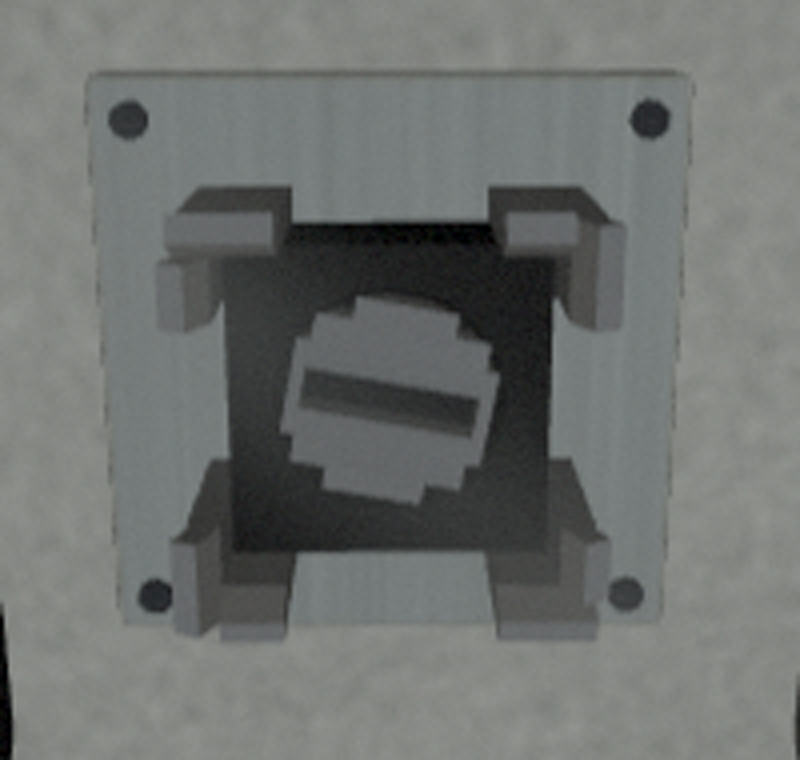

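The housing sits square in the pocket, with slot corners in the crop at (302,370), (480,400), (472,437) and (300,406). I'll compute its pose and slot angle.

Run:
```python
from h import *
import pickle
np.set_printoptions(precision=4,suppress=True)
d=pickle.load(open('w7.pkl','rb'))
f=lambda x,y,z:onz(d,220+(x+.5)/4-.5,110+(y+.5)/4-.5,z)
g=cv2.cvtColor(d['frame'],cv2.COLOR_RGB2GRAY)[110:300,220:420]
big=cv2.resize(g,None,fx=4,fy=4,interpolation=cv2.INTER_CUBIC)
# slot: dark region in rotor box
roi=big[355:450,292:490]
thr,m=cv2.threshold(roi,0,255,cv2.THRESH_OTSU+cv2.THRESH_BINARY_INV);print(thr)
n,l,st,ce=cv2.connectedComponentsWithStats(m)
k=l[45,100];print(st)
c=cv2.findContours((l==k).astype(np.uint8),0,2)[0][0]
r=cv2.minAreaRect(c);b=cv2.boxPoints(r)+[292,355];print(r,b)
S=np.array([f(x,y,.032) for x,y in b]);print(S.mean(0))
for i in range(4):
    v=S[i]-S[i-1];print(np.linalg.norm(v),np.degrees(np.arctan2(v[1],v[0])))
H=np.array([f(x,y,.010) for x,y in [(128,120),(650,119),(626,594),(156,596)]]);print('holes',H.mean(0))
B=[f(235,551,.032),f(548,551,.032)];v=B[1]-B[0];print('house edge',np.linalg.norm(v),np.degrees(np.arctan2(v[1],v[0])))
```

```text
78.0
[[    0     0   198    95 11689]
 [    0     0     1     2     2]
 [  196     0     2    17    31]
 [    8    14   179    69  6980]
 [  191    67     7    28   104]
 [    0    82     1     4     4]]
((96.67953491210938, 47.149330139160156), (177.608642578125, 41.071266174316406), 10.007979393005371) [[297.6577 406.9396]
 [304.7953 366.4933]
 [479.7014 397.3591]
 [472.5638 437.8054]]
[ 0.5014 -0.0266  0.032 ]
0.031329730751167184 155.7109075560233
0.007522842027483635 65.6734737855254
0.031049311960700345 -24.1754517071271
0.007589428141054257 -112.20828016321683
holes [ 0.5016 -0.0272  0.01  ]
house edge 0.056763589341111274 -13.798401284648069
```

The slot is at -24.2° and centred at (0.5014,-0.0266), and its measured 31 x 7.5 mm matches. On to the spacer.

Request:
step_arm(
  series=[
    [[-0.5,5,0],-0.1,0],
    [[-1,11,0],-0.2,0],
    [[-1.5,17,0],-0.3,0],
    [[-2,23,0],-0.37,0],
    [[-3,29,-1],-0.37,0],
  ],
)

```text
clock: 9.38
tcp_pos: [0.4731, 0.2649, 0.1004]
orientation: [0.004, 0.886, 0.463, 0.001]
wrist_force: [2.0, -0.4, 0.4]
finger_gap: 0.0855
```

Request:
step_arm(
  series=[
    [[0,1,-0.5],0,0],
    [[0,1,-0.5],0,0],
  ],
)

```text
clock: 9.62
tcp_pos: [0.4718, 0.2748, 0.0935]
orientation: [0.005, 0.886, 0.464, -0.001]
wrist_force: [0.3, -0.9, -0.0]
finger_gap: 0.0854
```

Run:
```python
from h import *
import pickle
np.set_printoptions(precision=4,suppress=True)
d=cam('wrist','w8');s=env.get_state();print(s['clock'],s['tcp_pos'],yaw(),s['joint_pos'],s['finger_gap'])
pickle.dump(d,open('w8.pkl','wb'))
```

```text
9.675 [0.4724 0.274  0.0942] 0.9638876531659555 [ 0.3837  0.3388 -0.2667  0.9654 -0.0093  2.5614] 0.08537050293970934
```

View pics/w8.png

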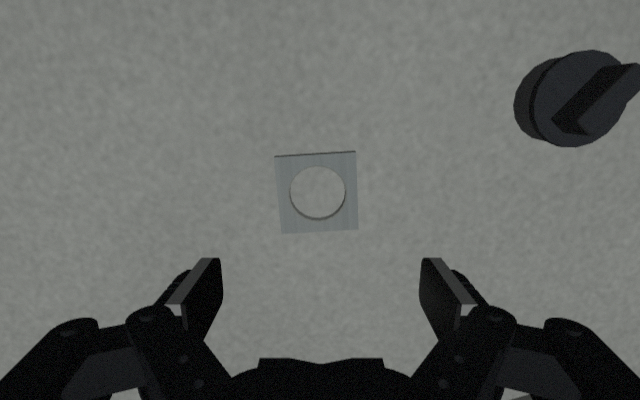

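The spacer is at about (317,192), and the disc on its stand at upper right (575,100).

Run:
```python
from h import *
import pickle
np.set_printoptions(precision=4,suppress=True)
d=pickle.load(open('w8.pkl','rb'))
F=cv2.GaussianBlur(d['frame'],(5,5),0).astype(int)
print(F[185,285],F[220,320],F[190,317],F[190,240],F[120,320])
x0,y0=255,130
m=((F[:,:,2]-F[:,:,0])>2)[y0:255,x0:380].astype(np.uint8)
m=cv2.morphologyEx(m,cv2.MORPH_OPEN,np.ones((3,3)))
c=max(cv2.findContours(m,0,2)[0],key=cv2.contourArea);print(cv2.contourArea(c))
r=cv2.minAreaRect(c);b=cv2.boxPoints(r)+[x0,y0];print(r,b)
P=np.array([onz(d,*p,.008) for p in b]);print(P.mean(0))
for i in range(4):
    v=P[i]-P[i-1];print(np.linalg.norm(v),np.degrees(np.arctan2(v[1],v[0]))%90)
o=d['frame'].copy();cv2.polylines(o,[np.int32(np.round(b))],1,(255,0,0),1);dd=dict(d);dd['frame']=o;crop(dd,255,130,380,255,5,'c8')
```

```text
[110 115 114] [95 98 94] [125 128 124] [127 130 126] [125 128 124]
5865.5
((62.02656173706055, 62.398231506347656), (76.62989044189453, 81.0201416015625), 86.18592071533203) [[274.0575 156.8628]
 [354.8982 151.4735]
 [359.9956 227.9336]
 [279.1549 233.323 ]]
[0.4752 0.2844 0.008 ]
0.056258614520753564 56.82008697036467
0.055408811930692796 59.05916604649548
0.05606448957355468 60.79915312112999
0.059309396898867675 59.23017841150829
```

View pics/c8.png

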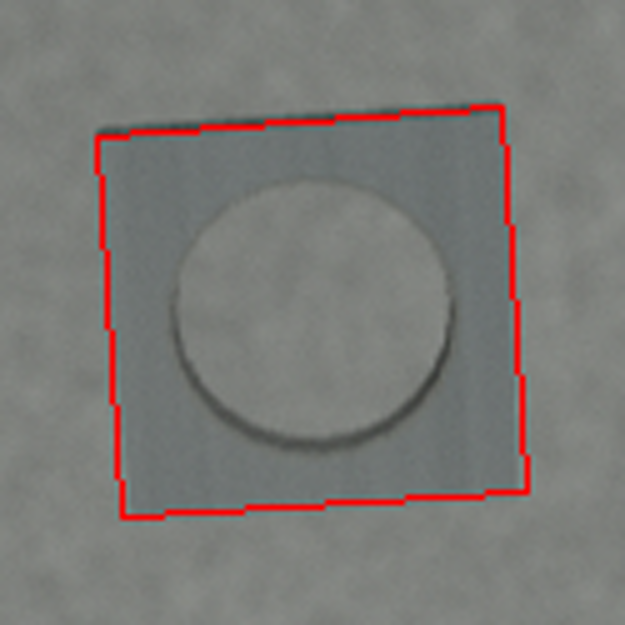

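Run:
```python
from h import *
import pickle
np.set_printoptions(precision=4,suppress=True)
d=pickle.load(open('w8.pkl','rb'))
F=cv2.GaussianBlur(d['frame'],(5,5),0).astype(int)
x0,y0=255,130
m=((F[:,:,2]-F[:,:,0])>2)[y0:255,x0:380].astype(np.uint8)
m=cv2.morphologyEx(m,cv2.MORPH_OPEN,np.ones((3,3)))
c=max(cv2.findContours(m,0,1)[0],key=cv2.contourArea).reshape(-1,2)+[x0,y0]
x,y=c.T;L={}
for n,s in dict(l=(x<285)&(y>165)&(y<225),r=(x>350)&(y>160)&(y<220),t=(y<165)&(x>284)&(x<346),b=(y>222)&(x>290)&(x<348)).items():
    l=cv2.fitLine(c[s].astype(np.float32),cv2.DIST_HUBER,0,.01,.01).ravel();L[n]=np.cross([l[2],l[3],1],[l[2]+l[0],l[3]+l[1],1])
def X(a,b):
    p=np.cross(L[a],L[b]);return p[:2]/p[2]
b=np.array([X('l','t'),X('r','t'),X('r','b'),X('l','b')]);print(b)
P=np.array([onz(d,*p,.008) for p in b]);print(P.mean(0))
for i in range(4):
    v=P[i]-P[i-1];print(np.linalg.norm(v),np.degrees(np.arctan2(v[1],v[0]))%90)
F2=d['frame'].copy();h=((F[:,:,2]-F[:,:,0])<=2)[y0:255,x0:380].astype(np.uint8)
n,l,st,ce=cv2.connectedComponentsWithStats(h);k=l[190-y0,317-x0];print(st[k],ce[k]+[x0,y0],onz(d,*(ce[k]+[x0,y0]),.008))
```

```text
[[274.1344 157.5783]
 [354.6492 152.1432]
 [357.4967 227.5191]
 [282.2709 232.5384]]
[0.4753 0.2843 0.008 ]
0.05526414406327901 59.20321888765996
0.05522176021987165 59.108447350434574
0.05514492275026801 59.138537903909196
0.055159438864689166 59.23221560582269
[  32   35   61   58 2747] [316.8664 193.6804] [0.4751 0.2845 0.008 ]
```

Request:
step_arm(
  series=[
    [[0.28,1.04,-2],0.069,0],
    [[0.28,1.04,-4],0.069,0],
    [[0.28,1.04,-4.5],0.069,0],
    [[0.28,1.04,-4.5],0.069,0],
  ],
)

```text
clock: 10.18
tcp_pos: [0.4755, 0.2831, 0.0492]
orientation: [0.005, 0.87, 0.493, -0.001]
wrist_force: [0.3, 0.4, 0.5]
finger_gap: 0.0853
```

Run:
```python
from h import *
import pickle
np.set_printoptions(precision=4,suppress=True)
d=cam('wrist','w9');s=env.get_state();print(s['clock'],s['tcp_pos'],yaw(),s['finger_gap'])
pickle.dump(d,open('w9.pkl','wb'))
d8=pickle.load(open('w8.pkl','rb'))
F=cv2.GaussianBlur(d['frame'],(5,5),0).astype(int)
m=((F[:,:,2]-F[:,:,0])>2).astype(np.uint8);m[:100]=0
m=cv2.morphologyEx(m,cv2.MORPH_OPEN,np.ones((3,3)))
c=max(cv2.findContours(m,0,1)[0],key=cv2.contourArea);e=cv2.approxPolyDP(c,8,True).reshape(-1,2);print(e)
```

```text
10.225 [0.4758 0.2835 0.0497] 1.03121319962538 0.08531933487553862
[[272 183]
 [275 271]
 [365 270]
 [369 183]]
```

View pics/w9.png

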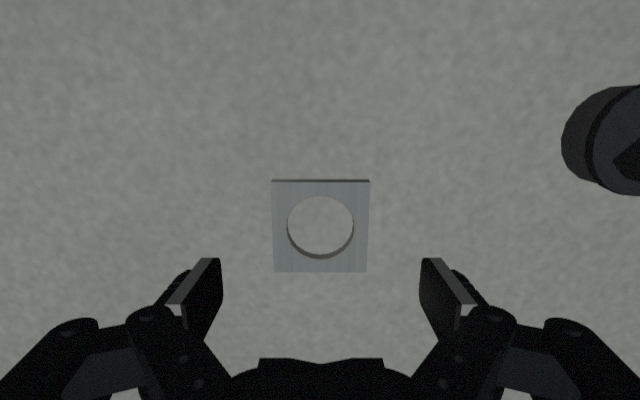

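The spacer is square in the image between the open fingers. I'll check its height from the two views and where the open fingertips sit relative to the TCP.

```bash
python3 - <<'E'
from h import *
import pickle
np.set_printoptions(precision=4,suppress=True)
d=pickle.load(open('w9.pkl','rb'));d8=pickle.load(open('w8.pkl','rb'))
for a,b in zip([(274.1,157.6),(354.6,152.1),(357.5,227.5),(282.3,232.5)],[(272,183),(369,183),(365,270),(275,271)]): print(tri([(d8,*a),(d,*b)]))
P=np.array([onz(d,*p,.008) for p in [(272,182.5),(369,182.5),(366,271),(275,271)]]);print(P.mean(0))
C=np.load('C.npy')
def pt(p):
    q=C[:3,:3]@np.array(p)+C[:3,3];f=foc(d);return [d['cx']+f*q[0]/q[2],d['cy']+f*q[1]/q[2]]
for hg,z0 in [(.0427,range(-16,4,3)),(.0278,range(-16,4,3))]:
  for z in z0: print(hg,z,pt([.011,hg,z/1000]),pt([.011,-hg,z/1000]))
E
python3 - <<'E'
import sys;sys.path.insert(0,'.')
import cv2
i=cv2.imread('pics/w9.png')[230:340,140:260];j=cv2.imread('pics/w3.png')[230:340,180:300]
import numpy as np
cv2.imwrite('pics/fing.png',cv2.resize(np.hstack([cv2.convertScaleAbs(i,alpha=2),cv2.convertScaleAbs(j,alpha=2)]),(720,330),interpolation=cv2.INTER_CUBIC))
E
```

```text
[0.4666 0.3223 0.0113]
[0.513  0.2948 0.0129]
[0.4848 0.2465 0.008 ]
[0.4382 0.2754 0.0102]
[0.4754 0.2839 0.008 ]
0.0427 -16 [np.float64(425.3878966123551), np.float64(254.77786824028593)] [np.float64(220.13358868555835), np.float64(254.91358692869042)]
0.0427 -13 [np.float64(423.26477454073375), np.float64(251.71807984970252)] [np.float64(222.17093484479125), np.float64(251.85185917828488)]
0.0427 -10 [np.float64(421.22602384403507), np.float64(248.7798852934712)] [np.float64(224.12733934316466), np.float64(248.91177071244294)]
0.0427 -7 [np.float64(419.2667132170833), np.float64(245.95617770264226)] [np.float64(226.0075318218081), np.float64(246.08621381732314)]
0.0427 -4 [np.float64(417.38228830802814), np.float64(243.24039346360894)] [np.float64(227.8158804742663), np.float64(243.3686239632139)]
0.0427 -1 [np.float64(415.56853637544873), np.float64(240.62646128284342)] [np.float64(229.55642592727577), np.float64(240.75292888843694)]
0.0427 2 [np.float64(413.82155484873573), np.float64(238.1087568769362)] [np.float64(231.23291138064067), np.float64(238.23350330508336)]
0.0278 -16
[... 260 characters left out ...]
9743118)]
0.0278 -10 [np.float64(386.8302327673556), np.float64(248.80290068461144)] [np.float64(258.5083738490008), np.float64(248.8887651954251)]
0.0278 -7 [np.float64(385.54109672159666), np.float64(245.97887027591423)] [np.float64(259.7189610650772), np.float64(246.06353079006678)]
0.0278 -4 [np.float64(384.3012298760629), np.float64(243.26277084944786)] [np.float64(260.88328865008106), np.float64(243.34625581096856)]
0.0278 -1 [np.float64(383.1078606806761), np.float64(240.64853094229287)] [np.float64(262.00395844067197), np.float64(240.7308681648932)]
0.0278 2 [np.float64(381.9584216372417), np.float64(238.13052609534003)] [np.float64(263.0833807465876), np.float64(238.21174273874834)]
```

View pics/fing.png

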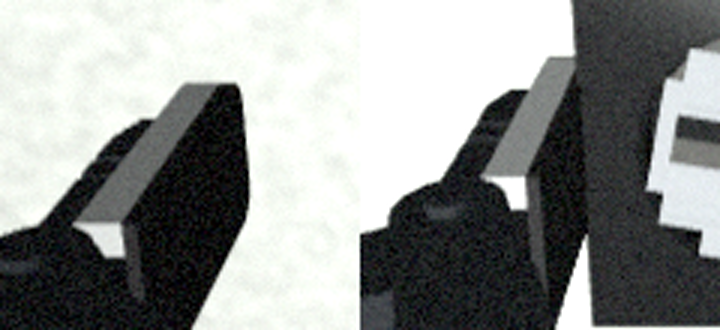

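The spacer height triangulates at roughly 8-12 mm (coarse), and the fingertips sit a few mm behind the TCP at this gap. I'll pre-close to about 63 mm and lower until the tips feel the bench.

Request:
step_arm(
  series=[
    [[0,0.04,-2],0.002,65],
    [[0,0.04,-3.5],0.002,65],
    [[0,0.04,-4.4],0.002,65],
    [[0,0.04,-4.7],0.002,65],
    [[0,0.04,-4.7],0.002,65],
  ],
)

```text
clock: 10.85
tcp_pos: [0.4758, 0.284, 0.0028]
orientation: [0.005, 0.869, 0.494, -0.0]
wrist_force: [0.6, 0.4, -0.0]
finger_gap: 0.0638
```

Run:
```python
from h import *
d=cam('wrist','w10');crop(d,200,150,440,350,3,'c10')
```

```text
(no output)
```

View pics/c10.png

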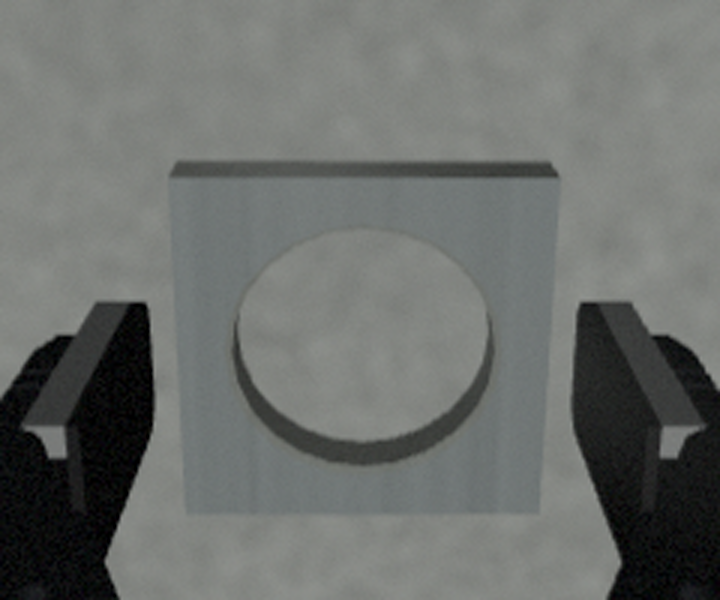

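The spacer is centred and square between the pads. I'll lower gently to feel for the bench.

Request:
step_arm(
  series=[
    [[0,0,-0.15],0,65],
    [[0,0,-0.3],0,65],
    [[0,0,-0.45],0,65],
  ],
)

```text
clock: 11.28
tcp_pos: [0.4762, 0.2841, -0.0014]
orientation: [0.005, 0.869, 0.494, 0.0]
wrist_force: [-0.8, 0.0, 0.2]
finger_gap: 0.0634
```

Request:
step_arm(
  series=[
    [[0,0,-0.1],0,65],
    [[0,0,-0.2],0,65],
    [[0,0,-0.25],0,65],
  ],
)

```text
clock: 11.65
tcp_pos: [0.4761, 0.2841, -0.004]
orientation: [0.005, 0.869, 0.494, 0.0]
wrist_force: [0.3, -0.4, -0.6]
finger_gap: 0.0635
```

Request:
step_arm(
  series=[
    [[0,0,0.07],0,100],
    [[0,0,0.1],0,120],
    [[0,0,0.1],0,140],
    [[0,0,0.1],0,140],
  ],
  newtons=30,
)

```text
clock: 12.15
tcp_pos: [0.476, 0.2841, -0.0031]
orientation: [0.005, 0.869, 0.494, 0.0]
wrist_force: [0.9, -0.6, -0.4]
finger_gap: 0.0556
```

Request:
step_arm(
  series=[
    [[0,0,0.3],0,140],
    [[0,0,2],0,140],
    [[0,0,6],0,140],
    [[0,0,11],0,140],
    [[0,-2,13],0,140],
  ],
)

```text
clock: 12.78
tcp_pos: [0.4778, 0.2654, 0.1304]
orientation: [0.005, 0.869, 0.495, 0.003]
wrist_force: [0.5, -0.6, -1.4]
finger_gap: 0.0554
```

Run:
```python
from h import *
import pickle
d=cam('wrist','w11');crop(d,200,150,440,350,3,'c11');pickle.dump(d,open('w11.pkl','wb'));s=env.get_state();print(s['tcp_pos'],yaw(),s['clock'],s['finger_gap'])
```

```text
[0.47809083 0.26311209 0.13188466] 1.033186741859904 12.825 0.055446255866844256
```

View pics/c11.png

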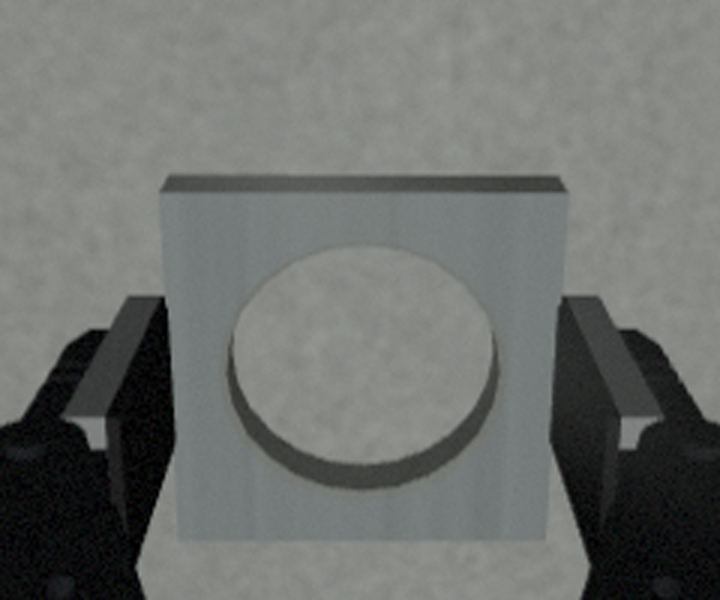

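The spacer is held level, with crop corners (161,192), (568,192), (546,540) and (178,540).

Run:
```python
from h import *
import pickle
np.set_printoptions(precision=4,suppress=True)
d=pickle.load(open('w11.pkl','rb'))
t=np.array([.4781,.2631,.1319]);ya=1.0332
f=lambda x,y,z:onz(d,200+(x+.5)/3-.5,150+(y+.5)/3-.5,z)
K=np.array([f(x,y,t[2]+.0111) for x,y in [(161,192),(568,192),(546,540),(178,540)]]);c=K.mean(0);e=c-t
print(c,[round(np.linalg.norm(K[i]-K[i-1]),4) for i in range(4)],[round(np.degrees(np.arctan2(*(K[i]-K[i-1])[1::-1]))%90,2) for i in range(4)],np.degrees(ya))
ex,ey=e[0]*np.cos(ya)+e[1]*np.sin(ya),e[0]*np.sin(ya)-e[1]*np.cos(ya);print('tool',ex,ey)
# target TCP with yaw 1.3334
Y=np.radians(76.4);tx=np.array([np.cos(Y),np.sin(Y)]);ty=np.array([np.sin(Y),-np.cos(Y)])
print('target',np.array([.5017,-.0269])-ex*tx-ey*ty, Y-ya)
```

```text
[0.4771 0.2658 0.143 ] [np.float64(0.0559), np.float64(0.0558), np.float64(0.0562), np.float64(0.0563)] [np.float64(58.71), np.float64(59.07), np.float64(59.15), np.float64(58.79)] 59.19799939291665
tool 0.0017768456647317557 -0.0022266475070978125
target [ 0.5034 -0.0292] 0.30023154852366796
```

Run:
```python
from h import *
import pickle
np.set_printoptions(precision=4,suppress=True)
d=pickle.load(open('w11.pkl','rb'));C=np.load('C.npy')
W=np.linalg.inv(np.array(d['camera_from_world']))@C;t=W[:3,3];ya=np.arctan2(W[1,0],W[0,0]);print(t,ya,W[:3,2])
print(env.get_state()['tcp_pos'],yaw())
f=lambda x,y,z:onz(d,200+(x+.5)/3-.5,150+(y+.5)/3-.5,z)
K=np.array([f(x,y,t[2]+.0111) for x,y in [(161,192),(568,192),(546,540),(178,540)]]);c=K.mean(0);e=c-t
ex,ey=e[0]*np.cos(ya)+e[1]*np.sin(ya),e[0]*np.sin(ya)-e[1]*np.cos(ya);print('tool',ex,ey,[round(np.linalg.norm(K[i]-K[i-1]),4) for i in range(4)])
Y=np.radians(76.4);tx=np.array([np.cos(Y),np.sin(Y)]);ty=np.array([np.sin(Y),-np.cos(Y)])
print('target',np.array([.5017,-.0269])-ex*tx-ey*ty, Y-ya)
```

```text
[0.4779 0.2654 0.1304] 1.0356099470276772 [ 0.01   -0.0058 -0.9999]
[0.4781 0.2631 0.1319] 1.033186741859904
tool -0.0009179009177931754 -0.00090709056734177 [np.float64(0.0565), np.float64(0.0565), np.float64(0.0568), np.float64(0.0569)]
target [ 0.5028 -0.0262] 0.2978216014959907
```

Request:
step_arm(
  series=[
    [[0.5,-5,0],0.1,140],
    [[1,-11,0],0.2,140],
    [[1.5,-17,0],0.3,140],
    [[2,-23,0],0.3,140],
    [[2.3,-27,0],0.3,140],
  ],
)

```text
clock: 13.45
tcp_pos: [0.5009, -0.0092, 0.1317]
orientation: [0.005, 0.787, 0.618, 0.004]
wrist_force: [0.1, 0.7, -0.4]
finger_gap: 0.0554
```

Run:
```python
from h import *
s=env.get_state();t=s['tcp_pos'];print(t,yaw(),s['finger_gap']);print(np.array([.5028,-.0262])-t[:2],1.3334-yaw())
```

```text
[ 0.50092582 -0.00924695  0.13166063] 1.3312101088785524 0.05537747068765008
[ 0.00187418 -0.01695305] 0.002189891121447518
```

Request:
step_arm(
  series=[
    [[0.19,-1.7,-2],0.002,140],
    [[0.19,-1.7,-5],0.002,140],
    [[0.19,-1.7,-6.5],0.002,140],
    [[0.19,-1.7,-6.5],0.002,140],
  ],
)

```text
clock: 13.95
tcp_pos: [0.5016, -0.0257, 0.0655]
orientation: [0.004, 0.786, 0.618, 0.003]
wrist_force: [0.6, 1.3, 0.0]
finger_gap: 0.0552
```

Run:
```python
from h import *
d=cam('wrist','w12');s=env.get_state();t=s['tcp_pos'];print(t,yaw(),s['finger_gap']);print(np.array([.5028,-.0262])-t[:2],1.3334-yaw());crop(d,200,100,440,350,3,'c12')
```

```text
[ 0.50256684 -0.02583675  0.06654227] 1.3338133884722159 0.05556816131644091
[ 0.00023316 -0.00036325] -0.00041338847221594754
```

View pics/w12.png

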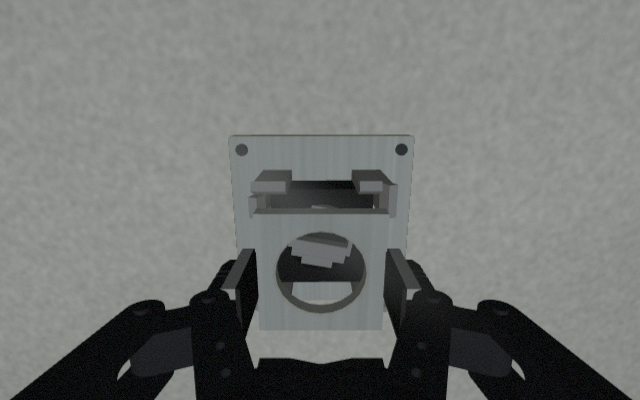

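The spacer is square over the nest. Lowering.

Request:
step_arm(
  series=[
    [[0.02,-0.04,-0.8],0,140],
    [[0.02,-0.04,-1.5],0,140],
    [[0.02,-0.04,-2.1],0,140],
    [[0.02,-0.04,-2.6],0,140],
    [[0.02,-0.04,-3.0],0,140],
  ],
)

```text
clock: 14.62
tcp_pos: [0.5027, -0.0264, 0.0363]
orientation: [0.005, 0.786, 0.619, 0.003]
wrist_force: [0.8, -0.7, 0.9]
finger_gap: 0.0555
```

Request:
step_arm(
  series=[
    [[0,0,-0.3],0,140],
    [[0,0,-0.5],0,140],
    [[0,0,-0.6],0,140],
    [[0,0,-0.7],0,140],
  ],
)

```text
clock: 15.12
tcp_pos: [0.5029, -0.0265, 0.0293]
orientation: [0.005, 0.786, 0.619, 0.003]
wrist_force: [-0.2, -0.2, -0.4]
finger_gap: 0.0558
```

Request:
step_arm(
  series=[
    [[0,0,-0.1],0,140],
    [[0,0,-0.15],0,140],
    [[0,0,-0.15],0,140],
  ],
)

```text
clock: 15.5
tcp_pos: [0.5029, -0.0265, 0.0285]
orientation: [0.005, 0.786, 0.619, 0.003]
wrist_force: [-2.1, 0.6, 5.5]
finger_gap: 0.0554
```

Contact at the expected height. Releasing and rising.

Request:
step_arm(
  series=[
    [[0,0,0],0,60],
    [[0,0,0],0,0],
    [[0,0,0],0,0],
    [[0,0,0.3],0,0],
  ],
)

```text
clock: 16.0
tcp_pos: [0.5026, -0.0264, 0.0313]
orientation: [0.005, 0.786, 0.619, 0.003]
wrist_force: [-0.2, -0.6, -0.2]
finger_gap: 0.0851
```

Request:
step_arm(
  series=[
    [[0,0,3],0,0],
    [[0,0,6],0,0],
    [[0,0,8],0,0],
    [[0,0,8],0,0],
  ],
)

```text
clock: 16.5
tcp_pos: [0.504, -0.0267, 0.1129]
orientation: [0.007, 0.786, 0.619, 0.004]
wrist_force: [-0.9, -1.0, -0.5]
finger_gap: 0.0857
```

Run:
```python
from h import *
import pickle
d=cam('wrist','w13');s=env.get_state();t=s['tcp_pos'];print(s['clock'],t,yaw(),s['finger_gap']);crop(d,220,110,420,300,4,'c13');pickle.dump(d,open('w13.pkl','wb'))
```

```text
16.55 [ 0.50312741 -0.02647927  0.11167224] 1.3337641278317256 0.0857352768729514
```

View pics/c13.png

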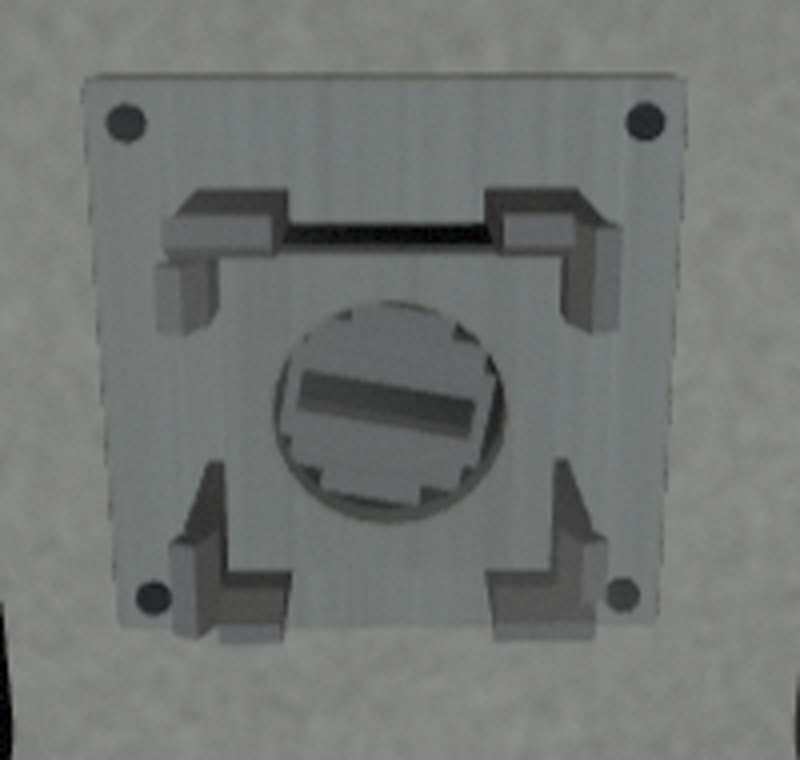

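The spacer lies flat in the pocket on the housing, and the slot is visible through its hole at the same place. Now to the disc, turning the tool about 1.6 rad so that joint 6 stays in range for the final yaw.

Request:
step_arm(
  series=[
    [[1,5,1],0.18,0],
    [[3,10,3],0.36,0],
    [[6,15,4],0.54,0],
    [[8.5,20,4],0.72,0],
    [[11,24,4],0.9,0],
  ],
)

```text
clock: 17.18
tcp_pos: [0.6131, 0.2155, 0.15]
orientation: [0.003, 0.435, 0.9, 0.005]
wrist_force: [0.5, -0.1, -0.6]
finger_gap: 0.0855
```

Request:
step_arm(
  series=[
    [[1.5,2,0],0.18,0],
    [[3,4,0],0.36,0],
    [[3,4.5,0],0.54,0],
    [[3,4.5,0],0.7,0],
    [[3,4.5,0],0.7,0],
  ],
)

```text
clock: 17.8
tcp_pos: [0.6423, 0.2605, 0.1479]
orientation: [-0.001, 0.101, 0.995, 0.005]
wrist_force: [0.0, 0.5, 0.5]
finger_gap: 0.0854
```

Run:
```python
from h import *
import pickle
d=cam('wrist','w14');s=env.get_state();t=s['tcp_pos'];print(s['clock'],t,yaw(),s['joint_pos']);pickle.dump(d,open('w14.pkl','wb'))
```

```text
17.85 [0.64246469 0.26036645 0.14828555] 2.937721044447589 [0.26473594 0.57335136 0.24403279 1.23813654 0.01063304 0.46863533]
```

View pics/w14.png

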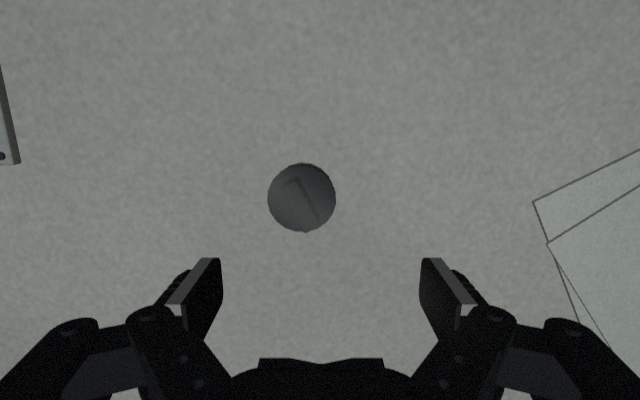

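The disc is at about (302,198). Its bar is hard to see, so I'll enlarge and stretch the contrast.

```bash
cat >> h.py <<'E'
def crop2(d,x0,y0,x1,y1,k,name):
    im=cv2.cvtColor(d['frame'],cv2.COLOR_RGB2GRAY)[y0:y1,x0:x1]
    im=cv2.resize(im,None,fx=k,fy=k,interpolation=cv2.INTER_CUBIC)
    im=np.clip((im.astype(float)-15)*3,0,255).astype(np.uint8);cv2.imwrite('pics/'+name+'.png',im)
E
python3 - <<'E'
from h import *
import pickle
d=pickle.load(open('w14.pkl','rb'));crop2(d,255,150,350,245,6,'c14')
E
```

```text
(no output)
```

View pics/c14.png

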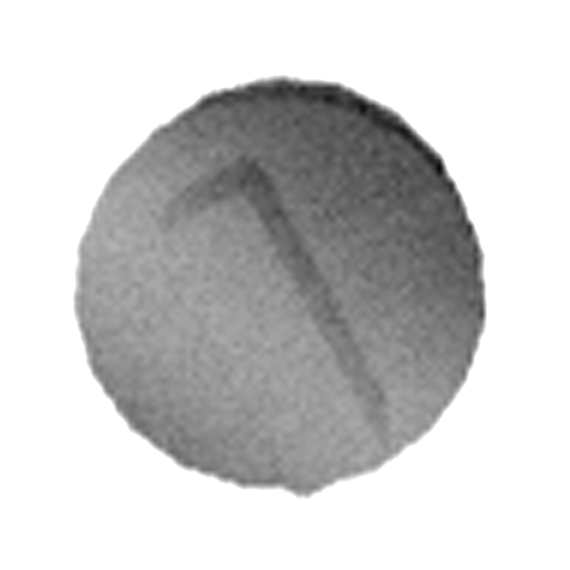

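The enlarged view shows the bar's end face at crop (165,220)-(250,165) and its long side from (245,190) to (385,440). I'll get the bar angle and a disc centre estimate.

Run:
```python
from h import *
import pickle
np.set_printoptions(precision=4,suppress=True)
d=pickle.load(open('w14.pkl','rb'))
f=lambda x,y,z:onz(d,255+(x+.5)/6-.5,150+(y+.5)/6-.5,z)
for z,a,b in [(.05,(240,200),(378,448)),(.026,(262,168),(388,420))]:
    A,B=f(*a,z),f(*b,z);v=B-A;print(z,A,B,np.linalg.norm(v),np.degrees(np.arctan2(v[1],v[0])))
g=cv2.cvtColor(d['frame'],cv2.COLOR_RGB2GRAY)
m=(g[150:245,255:350]<105).astype(np.uint8);c=max(cv2.findContours(m,0,1)[0],key=cv2.contourArea)
(x,y),ax,an=cv2.fitEllipse(c);print(x+255,y+150,ax);print('disc',onz(d,x+255,y+150,.024))
```

```text
0.05 [0.6226 0.2461 0.05  ] [0.6578 0.2561 0.05  ] 0.036621783812161524 15.882260069099958
0.026 [0.6239 0.2473 0.026 ] [0.6626 0.2566 0.026 ] 0.03976166509892641 13.601649433080759
301.3819236755371 197.23699188232422 (67.72206115722656, 68.71623229980469)
disc [0.6411 0.246  0.024 ]
```

Request:
step_arm(
  series=[
    [[-0.1,-0.7,-1.5],0.16,0],
    [[-0.13,-1.45,-3],0.32,0],
    [[-0.13,-1.45,-4],0.46,0],
    [[-0.13,-1.45,-4],0.46,0],
    [[-0.13,-1.45,-4],0.46,0],
  ],
)

```text
clock: 18.48
tcp_pos: [0.6413, 0.2459, 0.1085]
orientation: [-0.001, -0.126, 0.992, 0.005]
wrist_force: [1.0, -0.9, 1.1]
finger_gap: 0.0855
```

Run:
```python
from h import *
import pickle
d=cam('wrist','w15');s=env.get_state();t=s['tcp_pos'];print(s['clock'],t,yaw(),s['joint_pos']);pickle.dump(d,open('w15.pkl','wb'))
crop2(d,255,140,395,280,5,'c15')
```

```text
18.525 [0.64141917 0.24596332 0.10878447] -2.8881561016929456 [ 0.24463109  0.58395164  0.16369105  1.15171414  0.01095786 -0.00880599]
```

View pics/c15.png

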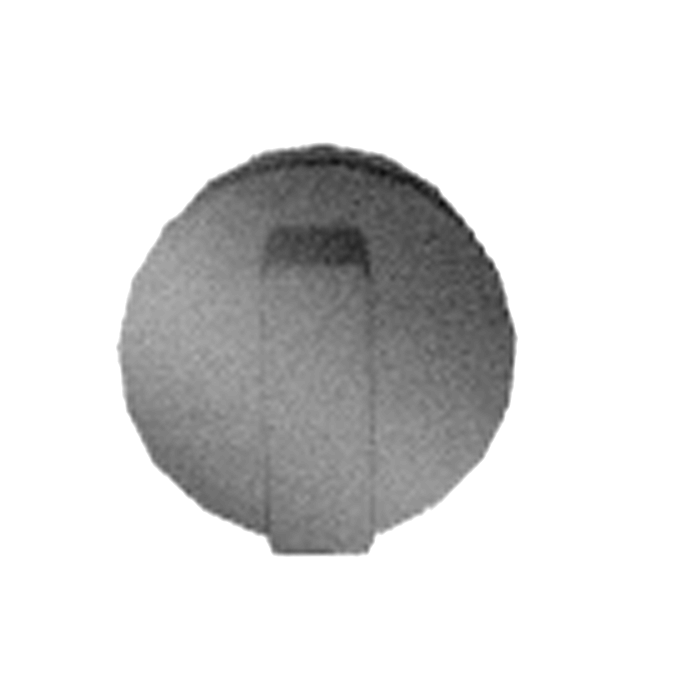

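The bar is now nearly along the image's vertical, with top face crop corners at about (260,275), (370,272), (370,553) and (272,553).

Run:
```python
from h import *
import pickle
np.set_printoptions(precision=4,suppress=True)
d=pickle.load(open('w15.pkl','rb'));d14=pickle.load(open('w14.pkl','rb'))
p=lambda x,y:(255+(x+.5)/5-.5,140+(y+.5)/5-.5)
q=lambda x,y:(255+(x+.5)/6-.5,150+(y+.5)/6-.5)
print('bar corner tri',tri([(d,*p(370,272)),(d14,*q(240,200))]), tri([(d,*p(372,548)),(d14,*q(378,448))]))
K=np.array([onz(d,*p(*c),.05) for c in [(260,275),(370,272),(371,553),(271,553)]]);print(K,K.mean(0),[round(np.linalg.norm(K[i]-K[i-1]),4) for i in range(4)])
v=(K[0]-K[3]+K[1]-K[2]);print(np.degrees(np.arctan2(v[1],v[0])))
C=np.load('C.npy');W=np.linalg.inv(np.array(d['camera_from_world']))@C;print(W[:3,3],np.degrees(np.arctan2(W[1,0],W[0,0])),W[:3,2])
# long edges from base/vertical lines in crop
for a,b in [((263,300),(268,520)),((371,300),(373,520))]:
    A,B=onz(d,*p(*a),.05),onz(d,*p(*b),.05);v=A-B;print(np.degrees(np.arctan2(v[1],v[0])))
# disc ellipse
g=cv2.cvtColor(d['frame'],cv2.COLOR_RGB2GRAY)
m=(g[140:280,255:395]<105).astype(np.uint8);c=max(cv2.findContours(m,0,1)[0],key=cv2.contourArea).reshape(-1,2)
c=c[(c[:,1]>48)&(c[:,1]<104)];e=cv2.fitEllipse(c);print(e,onz(d,e[0][0]+255,e[0][1]+140,.026))
```

```text
bar corner tri [0.6213 0.2467 0.0547] [0.6563 0.2564 0.0544]
[[0.6259 0.234  0.05  ]
 [0.6221 0.2472 0.05  ]
 [0.659  0.2571 0.05  ]
 [0.6622 0.2444 0.05  ]] [0.6423 0.2457 0.05  ] [np.float64(0.0378), np.float64(0.0137), np.float64(0.0382), np.float64(0.0131)]
-164.49690377600447
[0.6402 0.247  0.1085] -165.49653436986398 [-0.0054  0.0101 -0.9999]
-164.93221960282509
-164.65144878701977
((62.95735168457031, 69.85379028320312), (76.2223892211914, 79.13666534423828), 85.54975891113281) [0.6412 0.2453 0.026 ]
```

The bar centre is about (0.6418,0.2455), yaw -164.8°, and its top is at roughly 50-54 mm. Descending to grasp it.

Request:
step_arm(
  series=[
    [[0.03,-0.04,-3],0.012,0],
    [[0.03,-0.04,-5.5],0.012,60],
    [[0.03,-0.04,-7.2],0.012,90],
    [[0.03,-0.04,-7.7],0.012,90],
    [[0.03,-0.04,-7.7],0.012,90],
  ],
)

```text
clock: 19.15
tcp_pos: [0.642, 0.2457, 0.0322]
orientation: [-0.001, -0.132, 0.991, 0.005]
wrist_force: [0.0, -0.2, -0.2]
finger_gap: 0.0557
```

Run:
```python
from h import *
import pickle
d=cam('wrist','w16');s=env.get_state();t=s['tcp_pos'];print(s['clock'],t,yaw(),s['finger_gap'])
crop2(d,220,170,420,370,3.5,'c16')
```

```text
19.2 [0.64239277 0.2457485  0.03268114] -2.87642943811628 0.055430998460222106
```

View pics/c16.png

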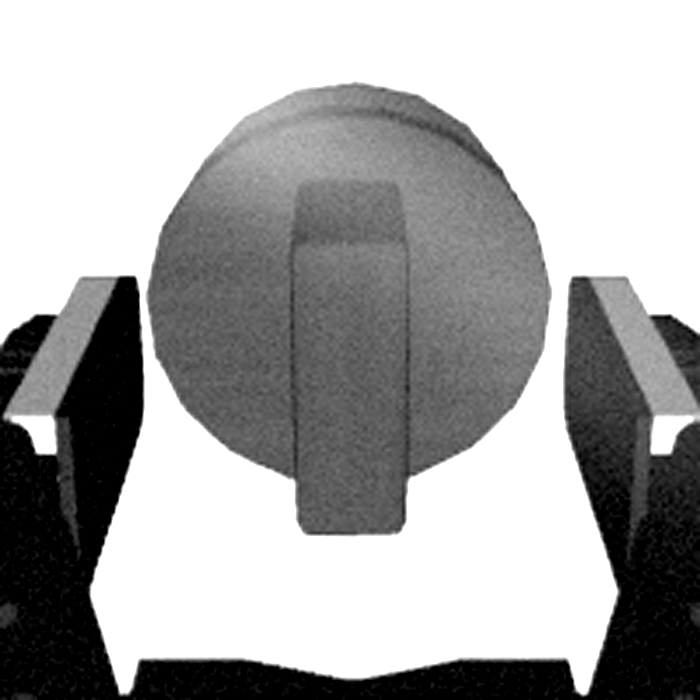

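The bar is centred and parallel to the pads. Closing.

Request:
step_arm(
  series=[
    [[0,0,0],0,160],
    [[0,0,0],0,220],
    [[0,0,0],0,240],
    [[0,0,0],0,240],
    [[0,0,0],0,240],
  ],
  newtons=50,
)

```text
clock: 19.82
tcp_pos: [0.6431, 0.2459, 0.0337]
orientation: [0.0, -0.132, 0.991, 0.005]
wrist_force: [-0.1, 0.2, 5.6]
finger_gap: 0.0129
```

Request:
step_arm(
  series=[
    [[0,0,0.5],0,240],
    [[0,0,3],0,240],
    [[0,0,6],0,240],
    [[0,0,9],0,240],
    [[0,0,9],0,240],
  ],
)

```text
clock: 20.45
tcp_pos: [0.6447, 0.2463, 0.1264]
orientation: [0.003, -0.132, 0.991, 0.006]
wrist_force: [0.6, -0.3, -1.2]
finger_gap: 0.0128
```

Run:
```python
from h import *
import pickle
d=cam('wrist','w17');s=env.get_state();t=s['tcp_pos'];print(s['clock'],t,yaw(),s['finger_gap'],s['wrist_force']);pickle.dump(d,open('w17.pkl','wb'))
crop2(d,220,170,420,370,3.5,'c17')
C=np.load('C.npy');W=np.linalg.inv(np.array(d['camera_from_world']))@C;print(W[:3,3],np.arctan2(W[1,0],W[0,0]),W[:3,2])
```

```text
20.5 [0.64357979 0.24603558 0.12430871] -2.8764387678107317 0.012665786320244678 [-0.07524819  0.17323886 -1.36231076]
[0.64355591 0.24748004 0.12628725] -2.87590192989884 [ 0.00261236  0.01199486 -0.99992465]
```

View pics/c17.png

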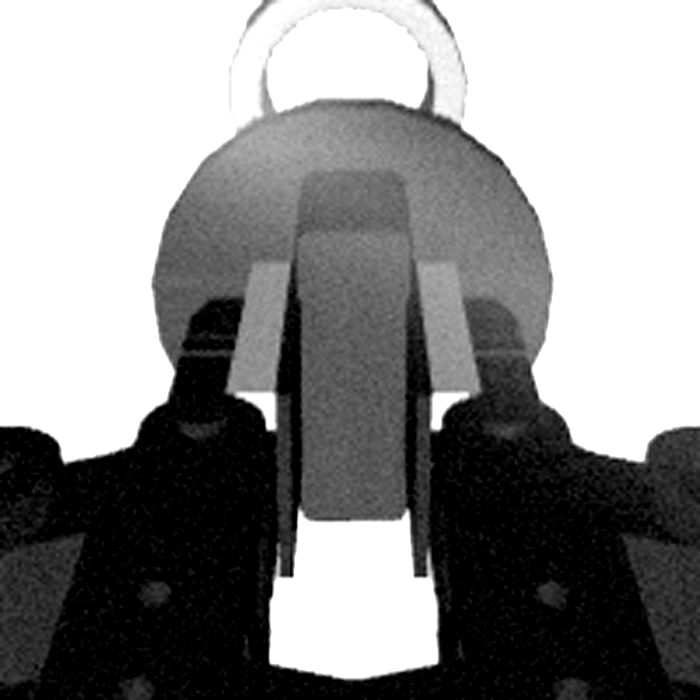

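The disc is held by its bar and the empty stand shows beneath. I'll go to a stand-off by the nest, turning towards the slot angle.

Request:
step_arm(
  series=[
    [[-1,-5,0],-0.15,240],
    [[-2.5,-11,0],-0.3,240],
    [[-4,-17,0],-0.45,240],
    [[-5.5,-23,0],-0.6,240],
    [[-7,-28,0],-0.688,240],
  ],
)

```text
clock: 21.12
tcp_pos: [0.5715, -0.0358, 0.1222]
orientation: [0.001, 0.212, 0.977, 0.005]
wrist_force: [0.5, 0.3, -1.7]
finger_gap: 0.0126
```

Request:
step_arm(
  series=[
    [[0,-2,0],0,240],
    [[0,-2,0],0,240],
    [[0,-2,0],0,240],
    [[0,-2,0],0,240],
  ],
)

```text
clock: 21.62
tcp_pos: [0.5714, -0.0546, 0.1217]
orientation: [0.001, 0.211, 0.977, 0.005]
wrist_force: [0.6, 0.7, -1.7]
finger_gap: 0.0126
```

Run:
```python
from h import *
import pickle
a=env.get_state()['tcp_pos'];d=cam('wrist','w18');s=env.get_state();t=s['tcp_pos'];print(s['clock'],a,t,yaw(),s['finger_gap'],s['wrist_force']);pickle.dump(d,open('w18.pkl','wb'))
crop2(d,220,170,420,370,3.5,'c18')
C=np.load('C.npy');W=np.linalg.inv(np.array(d['camera_from_world']))@C;print(W[:3,3],np.arctan2(W[1,0],W[0,0]),W[:3,2])
```

```text
21.675 [ 0.57135737 -0.05464527  0.12168464] [ 0.57145172 -0.05462705  0.12185547] 2.7163504858987286 0.012476682566932401 [-0.15251293  0.10149882 -1.93162342]
[ 0.57084947 -0.05341241  0.12164615] 2.7167036597692777 [ 0.00287667  0.00948435 -0.99995088]
```

View pics/w18.png

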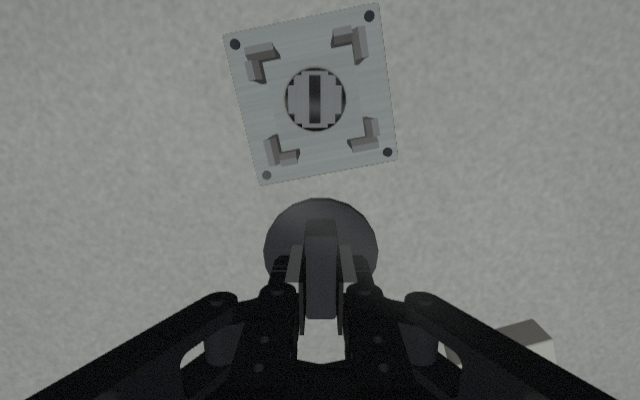

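View pics/c18.png

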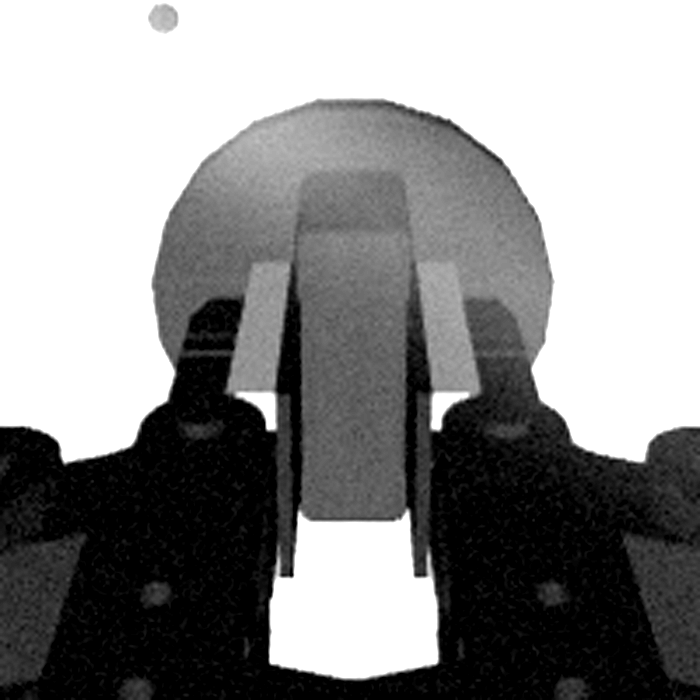

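This single view shows the nest (holes at (235,44), (369,16), (387,152), (267,175)), the slot at (316,99) and the held disc. I'll compute all three in one frame.

Run:
```python
from h import *
import pickle
from scipy.optimize import least_squares
np.set_printoptions(precision=4,suppress=True)
d=pickle.load(open('w18.pkl','rb'))
t=np.array([.5714,-.0546,.1218]);ya=2.7163
g=cv2.cvtColor(d['frame'],cv2.COLOR_RGB2GRAY)
def blob(x,y,r=9):
    s=cv2.resize(g[y-r:y+r+1,x-r:x+r+1],None,fx=8,fy=8,interpolation=cv2.INTER_CUBIC)
    _,m=cv2.threshold(s,0,1,cv2.THRESH_OTSU+cv2.THRESH_BINARY_INV);n,l,st,ce=cv2.connectedComponentsWithStats(m)
    k=l[s.shape[0]//2,s.shape[1]//2];return (ce[k]+.5)/8-.5+[x-r,y-r],st[k,4]/64
H=[]
for x,y in [(235,44),(369,16),(387,152),(267,175)]:
    c,A=blob(x,y,8);print(c,A);H.append(onz(d,*c,.010))
H=np.array(H);nc=H.mean(0);print('nest',nc)
for i in range(4):
    v=H[i]-H[i-1];print(round(np.linalg.norm(v),4),round(np.degrees(np.arctan2(v[1],v[0]))%90,2))
# slot
x0,y0=300,66;s=cv2.resize(g[y0:132,x0:332],None,fx=6,fy=6,interpolation=cv2.INTER_CUBIC)
_,m=cv2.threshold(s,0,1,cv2.THRESH_OTSU+cv2.THRESH_BINARY_INV);n,l,st,ce=cv2.connectedComponentsWithStats(m);k=l[33*6,16*6];print(st[k])
c=cv2.findContours((l==k).astype(np.uint8),0,2)[0][0];b=(cv2.boxPoints(cv2.minAreaRect(c))+.5)/6-.5+[x0,y0];print(b)
S=np.array([onz(d,*p,.032) for p in b]);print('slot',S.mean(0))
for i in range(4):
    v=S[i]-S[i-1];print(round(np.linalg.norm(v),4),round(np.degrees(np.arctan2(v[1],v[0]))%180,2))
# disc rim
mk=(g[185:300,250:390]<85).astype(np.uint8)
c=max(cv2.findContours(mk,0,1)[0],key=cv2.contourArea).reshape(-1,2)+[250,185]
c=c[(c[:,1]<255)];
for dz in (-.0077,-.0137):
    P=np.array([onz(d,*p,t[2]+dz)[:2] for p in c])
    r=least_squares(lambda q:np.hypot(*(P-q[:2]).T)-q[2],[.571,-.055,.0285]);e=r.x[:2]-t[:2]
    print('disc',r.x,np.sqrt(np.mean(r.fun**2)),'tool',e[0]*np.cos(ya)+e[1]*np.sin(ya),e[0]*np.sin(ya)-e[1]*np.cos(ya))
f=lambda x,y,z:onz(d,220+(x+.5)/3.5-.5,170+(y+.5)/3.5-.5,z)
K=np.array([f(x,y,t[2]+.0163) for x,y in [(299,232),(412,232),(407,520),(299,520)]]);e=K.mean(0)-t
print('bar',K.mean(0),[round(np.linalg.norm(K[i]-K[i-1]),4) for i in range(4)],'tool',e[0]*np.cos(ya)+e[1]*np.sin(ya),e[0]*np.sin(ya)-e[1]*np.cos(ya))
v=(K[0]-K[3]+K[1]-K[2]);print(np.degrees(np.arctan2(v[1],v[0])),np.degrees(ya))
```

```text
[234.5896  43.8114] 91.125
[368.8084  15.6338] 95.9375
[387.1088 151.6493] 69.328125
[266.2455 174.7418] 67.03125
nest [ 0.5016 -0.0269  0.01  ]
0.0945 76.46
0.0946 76.45
0.0946 76.42
0.0945 76.42
[   54    54    69   291 19459]
[[308.5833 122.9167]
 [308.5833  74.5833]
 [319.9167  74.5833]
 [319.9167 122.9167]]
slot [ 0.5014 -0.0266  0.032 ]
0.0077 65.58
0.0308 155.03
0.0074 65.65
0.0308 155.58
disc [ 0.5693 -0.0538  0.0276] 0.00021067256197002774 tool 0.002233041452642559 -0.00010384357086460239
disc [ 0.5719 -0.0549  0.0287] 0.0002190468653126873 tool -0.0005439272819606336 -5.2107683935135625e-05
bar [ 0.5703 -0.0542  0.1381] [np.float64(0.0389), np.float64(0.0132), np.float64(0.0389), np.float64(0.0136)] tool 0.0011621813393795594 -0.00010252315984263927
155.17498061986254 155.6325258913855
```

The nest and slot are stable at (0.5016,-0.0269) and about 155.5°. The disc's fore-aft offset depends on its height in the grip, so I'll solve for both from the bar's end-face edges and the rim in this view.

Run:
```python
from h import *
import pickle
from scipy.optimize import least_squares
np.set_printoptions(precision=4,suppress=True)
d=pickle.load(open('w18.pkl','rb'))
t=np.array([.5714,-.0546,.1218]);ya=2.7163
im=cv2.cvtColor(d['frame'],cv2.COLOR_RGB2GRAY)
print('col profile bar centre rows:',[(r,int(im[r,315:327].mean())) for r in range(194,245)])
print([(r,int(im[r,315:327].mean())) for r in range(308,326)])
def pr(x,y,z): # tool x, y, height rel to TCP
    return proj(d,[t[0]+x*np.cos(ya)+y*np.sin(ya),t[1]+x*np.sin(ya)-y*np.cos(ya),t[2]+z])
R=lambda r:170+(r+.5)/3.5-.5
for nm,w in [('all',[1,1,1,1,1,1]),('no top rounding',[1,0,0,1,1,1])]:
  def res(q,full=False):
    x,z=q # disc centre x, disc origin height
    v=[pr(x+.02,0,z+.006)[1]-R(172),pr(x+.02,0,z+.030)[1]-R(232),pr(x-.02,0,z+.030)[1]-R(520),
       min(pr(x+.0285,0,z+.006)[1],pr(x+.0285,0,z)[1])-R(99),
       pr(x,.0285,z+.006)[0]-pr(x,-.0285,z+.006)[0]-400/3.5, (pr(x-.02,.007,z+.030)[0]-pr(x-.02,-.007,z+.030)[0])-110/3.5]
    return np.array(v)*(1 if full else np.array(w))
  r=least_squares(res,[0,-.014]);print(nm,r.x,res(r.x,True))
for x,z in [(.001,-.0137),(.002,-.0137),(-.0005,-.018)]: print(x,z,res((x,z),True))
```

```text
col profile bar centre rows: [(194, 142), (195, 142), (196, 143), (197, 120), (198, 72), (199, 50), (200, 53), (201, 59), (202, 64), (203, 64), (204, 64), (205, 63), (206, 63), (207, 65), (208, 65), (209, 65), (210, 65), (211, 66), (212, 67), (213, 67), (214, 67), (215, 66), (216, 68), (217, 66), (218, 63), (219, 59), (220, 57), (221, 57), (222, 57), (223, 56), (224, 56), (225, 55), (226, 54), (227, 55), (228, 54), (229, 54), (230, 53), (231, 53), (232, 52), (233, 51), (234, 50), (235, 52), (236, 56), (237, 57), (238, 59), (239, 58), (240, 58), (241, 58), (242, 57), (243, 57), (244, 55)]
[(308, 47), (309, 46), (310, 46), (311, 45), (312, 46), (313, 45), (314, 46), (315, 46), (316, 46), (317, 45), (318, 43), (319, 114), (320, 141), (321, 140), (322, 140), (323, 141), (324, 142), (325, 143)]
all [-0.0008 -0.0166] [-1.0962  0.4869  0.8513 -0.3974 -0.9077 -0.3603]
no top rounding [-0.0007 -0.0151] [-0.2504  1.6679  2.7359  0.2557  0.0653 -0.0625]
0.001 -0.0137 [-2.6778 -0.9091  1.4093 -2.3546  1.3588  0.3342]
0.002 -0.0137 [-4.6725 -3.203  -0.5487 -4.3434  1.5558  0.3948]
-0.0005 -0.018 [-2.5914 -1.4197 -1.5961 -1.7113 -1.7462 -0.6164]
```

The crisp edges give a disc centre of -0.7 mm along tool x and an origin 15 mm below the TCP. Moving over the pocket with the bar at the slot's angle.

Request:
step_arm(
  series=[
    [[-4,1.6,0],0,240],
    [[-7.03,2.79,-0.5],0,240],
    [[-7.03,2.79,-2.5],0,240],
    [[-7.03,2.79,-4],0,240],
    [[-7.03,2.79,-4],0,240],
  ],
)

```text
clock: 22.3
tcp_pos: [0.5005, -0.0262, 0.0807]
orientation: [-0.0, 0.211, 0.978, 0.005]
wrist_force: [0.2, 0.2, -0.8]
finger_gap: 0.0126
```

Run:
```python
from h import *
d=cam('wrist','w19');s=env.get_state();t=s['tcp_pos'];print(s['clock'],t,yaw(),s['finger_gap'],s['wrist_force']);print((np.array([.5011,-.0267])-t[:2])*100)
```

```text
22.35 [ 0.50112581 -0.026451    0.08146213] 2.716834002366945 0.012979589624726328 [-0.08274653  0.44949922 -1.72148366]
[-0.00258118 -0.02489958]
```

View pics/w19.png

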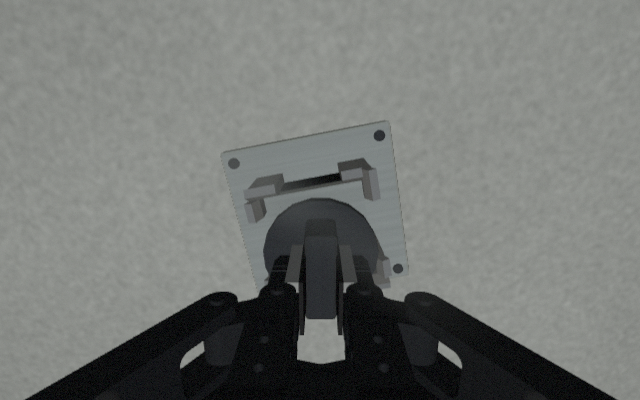

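Positioned over the pocket with the disc above the posts. Lowering in small stages.

Request:
step_arm(
  series=[
    [[0,-0.03,-0.5],0,240],
    [[0,-0.03,-1],0,240],
    [[0,-0.03,-1.4],0,240],
    [[0,-0.03,-1.6],0,240],
  ],
)

```text
clock: 22.85
tcp_pos: [0.501, -0.0268, 0.0651]
orientation: [0.0, 0.211, 0.978, 0.005]
wrist_force: [0.3, -0.2, -0.5]
finger_gap: 0.0124
```

Request:
step_arm(
  series=[
    [[0,0,-0.1],0,240],
    [[0,0,-0.2],0,240],
    [[0,0,-0.3],0,240],
  ],
)

```text
clock: 23.22
tcp_pos: [0.5011, -0.0268, 0.0622]
orientation: [0.0, 0.211, 0.978, 0.005]
wrist_force: [-0.2, -0.1, -1.8]
finger_gap: 0.0126
```

Request:
step_arm(
  series=[
    [[0,0,-0.1],0,240],
    [[0,0,-0.2],0,240],
    [[0,0,-0.25],0,240],
  ],
)

```text
clock: 23.6
tcp_pos: [0.5011, -0.0268, 0.0596]
orientation: [0.0, 0.211, 0.978, 0.005]
wrist_force: [0.1, -0.2, -0.4]
finger_gap: 0.0126
```

Request:
step_arm(
  series=[
    [[0,0,-0.1],0,240],
    [[0,0,-0.2],0,240],
    [[0,0,-0.2],0,240],
  ],
)

```text
clock: 23.98
tcp_pos: [0.501, -0.0268, 0.0575]
orientation: [0.0, 0.211, 0.978, 0.005]
wrist_force: [0.0, -0.2, -1.5]
finger_gap: 0.0129
```

No contact at a height below the 5 mm proud level, so the tongue seems to be entering the slot. Continuing.

Request:
step_arm(
  series=[
    [[0,0,-0.1],0,240],
    [[0,0,-0.2],0,240],
    [[0,0,-0.2],0,240],
  ],
)

```text
clock: 24.35
tcp_pos: [0.5008, -0.0268, 0.0554]
orientation: [0.0, 0.211, 0.978, 0.005]
wrist_force: [-0.6, 0.3, -1.4]
finger_gap: 0.0127
```

Request:
step_arm(
  series=[
    [[0,0,-0.1],0,240],
    [[0,0,-0.2],0,240],
    [[0,0,-0.2],0,240],
  ],
)

```text
clock: 24.72
tcp_pos: [0.5009, -0.0267, 0.0537]
orientation: [0.0, 0.211, 0.978, 0.005]
wrist_force: [-2.3, 1.2, 3.7]
finger_gap: 0.0129
```

Contact at TCP z 0.0537 is exactly the grasp height plus 20 mm, which is the fully-home height. I'll press slightly, then release by opening only partway so the fingers stay clear of the posts.

Request:
step_arm(
  series=[
    [[0,0,-0.05],0,240],
    [[0,0,-0.1],0,240],
    [[0,0,-0.1],0,240],
  ],
)

```text
clock: 25.1
tcp_pos: [0.5009, -0.0267, 0.0536]
orientation: [0.001, 0.211, 0.978, 0.005]
wrist_force: [-3.6, 1.1, 8.9]
finger_gap: 0.0128
```

Request:
step_arm(
  series=[
    [[0,0,0.05],0,215],
    [[0,0,0.1],0,180],
    [[0,0,0.1],0,150],
    [[0,0,0.1],0,150],
  ],
)

```text
clock: 25.6
tcp_pos: [0.5009, -0.0267, 0.0545]
orientation: [0.0, 0.211, 0.978, 0.005]
wrist_force: [-0.2, -0.0, 0.6]
finger_gap: 0.035
```

Request:
step_arm(
  series=[
    [[0,0,1],0,150],
    [[0,0,3],0,150],
    [[0,0,6],0,60],
    [[0,0,8],0,0],
    [[0,0,8],0,0],
  ],
)

```text
clock: 26.22
tcp_pos: [0.5025, -0.027, 0.1366]
orientation: [0.003, 0.211, 0.978, 0.005]
wrist_force: [0.3, -0.3, 0.2]
finger_gap: 0.0847
```

Run:
```python
from h import *
import pickle
d=cam('wrist','w20');s=env.get_state();t=s['tcp_pos'];print(s['clock'],t,yaw(),s['finger_gap'],s['wrist_force']);pickle.dump(d,open('w20.pkl','wb'))
im=cv2.cvtColor(d['frame'],cv2.COLOR_RGB2BGR)[110:320,210:430];im=cv2.resize(im,None,fx=3.4,fy=2.8*3.4/2.8*.8,interpolation=cv2.INTER_CUBIC)
crop(d,210,120,430,310,3,'c20')
```

```text
26.275 [ 0.50158667 -0.02686653  0.13526814] 2.7168124573252697 0.08536652439187682 [-0.24039941  0.63786506  0.30689045]
```

View pics/c20.png

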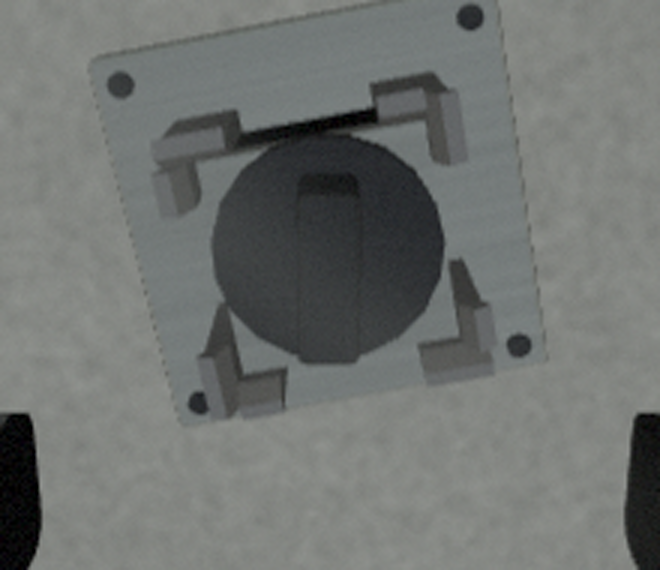

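The disc sits inside the four posts with the bar along the slot, and the gripper is clear. I'll move aside for a second view to check the disc's height.

Request:
step_arm(
  series=[
    [[4,-1.8,-1],0,0],
    [[8,-3.6,-3],0,0],
    [[9,-4,-4],0,0],
    [[9,-4,-4],0,0],
    [[9,-4,-4],0,0],
  ],
)

```text
clock: 26.9
tcp_pos: [0.5903, -0.0663, 0.0951]
orientation: [0.001, 0.211, 0.978, 0.005]
wrist_force: [-0.1, 0.1, 0.1]
finger_gap: 0.0853
```

Run:
```python
from h import *
import pickle
d=cam('wrist','w21');cam('scene','s21');cam('top','t21');s=env.get_state();t=s['tcp_pos'];print(s['clock'],t,yaw());pickle.dump(d,open('w21.pkl','wb'))
crop(d,190,0,450,180,3,'c21')
```

```text
27.05 [ 0.59115075 -0.0664388   0.0961521 ] 2.717295459836339
```

View pics/c21.png

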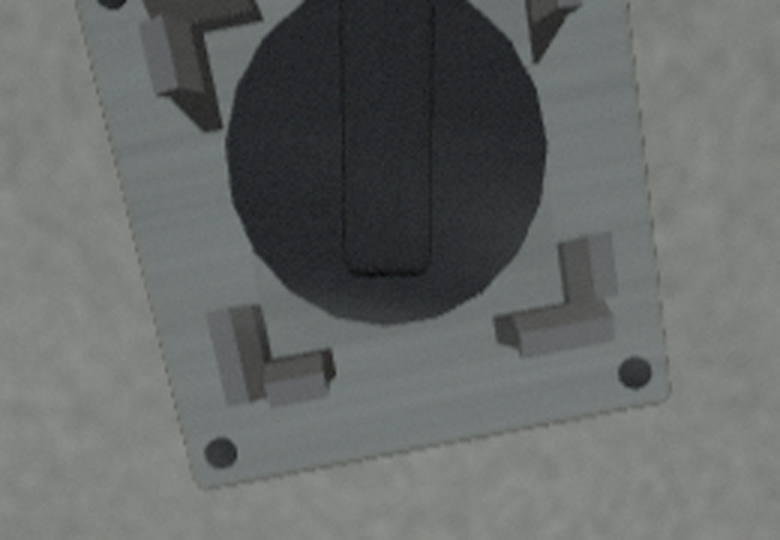

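View pics/s21.png

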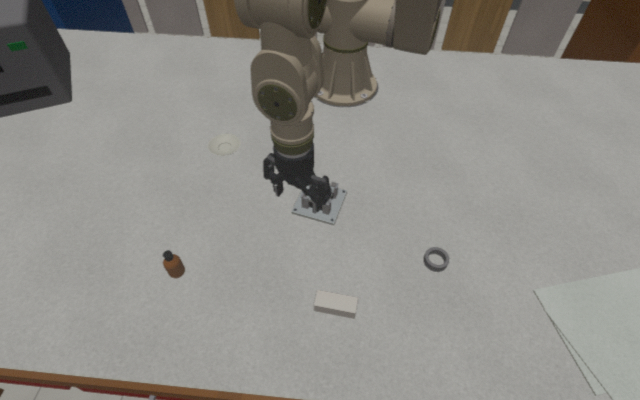

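The second view shows the disc between the posts, and the scene view shows the bystanders where they were. I'll triangulate the disc and bar height from these two views.

Run:
```python
from h import *
import pickle
from scipy.optimize import least_squares
np.set_printoptions(precision=4,suppress=True)
a=pickle.load(open('w20.pkl','rb'));b=pickle.load(open('w21.pkl','rb'))
A=lambda x,y:(210+(x+.5)/3-.5,120+(y+.5)/3-.5);B=lambda x,y:(190+(x+.5)/3-.5,(y+.5)/3-.5)
for p,q in [((300,362),(347,274)),((358,362),(428,274))]: print('bar far corner',tri([(a,*A(*p)),(b,*B(*q))]))
def rim(d,x0,y0,x1,y1,lo,hi):
    g=cv2.GaussianBlur(cv2.cvtColor(d['frame'],cv2.COLOR_RGB2GRAY),(3,3),0)[y0:y1,x0:x1]
    m=cv2.morphologyEx((g<72).astype(np.uint8),cv2.MORPH_OPEN,np.ones((9,9)))
    c=max(cv2.findContours(m,0,1)[0],key=cv2.contourArea).reshape(-1,2)+[x0,y0]
    return c[(c[:,1]>lo)&(c[:,1]<hi)]
ca=rim(a,275,160,365,245,180,232);cb=rim(b,255,0,385,115,48,112)
for z in (.040,.043,.046,.049,.051,.054):
    o=[]
    for d,c in ((a,ca),(b,cb)):
        P=np.array([onz(d,*p,z)[:2] for p in c.astype(float)])
        o.append(least_squares(lambda q:np.hypot(*(P-q[:2]).T)-q[2],[.5016,-.0269,.0285]).x)
    print(z,o[0],o[1],np.hypot(*(o[0]-o[1])[:2]))
```

```text
bar far corner [ 0.516  -0.0406  0.0669]
bar far corner [ 0.5214 -0.0285  0.0671]
0.04 [ 0.5019 -0.0269  0.0281] [ 0.4994 -0.0259  0.0288] 0.002707381127924968
0.043 [ 0.5011 -0.0265  0.0278] [ 0.4998 -0.026   0.0283] 0.0013936319202320882
0.046 [ 0.5002 -0.0262  0.0274] [ 0.5001 -0.0262  0.0279] 0.00011870504406953179
0.049 [ 0.4994 -0.0258  0.0271] [ 0.5005 -0.0264  0.0275] 0.0012432034161039632
0.051 [ 0.4989 -0.0256  0.0268] [ 0.5008 -0.0265  0.0272] 0.002118613064281278
0.054 [ 0.498  -0.0252  0.0265] [ 0.5011 -0.0267  0.0267] 0.0034330683686993073
```

Run:
```python
from h import *
s=env.get_state();print(s['clock'],s['tcp_pos'],s['finger_gap']);print(env.hand_in())
```

```text
27.05 [ 0.59115075 -0.0664388   0.0961521 ] 0.08554006256530143
the job is handed in; nothing more can be done
None
```

The diaphragm pack is built in the nest and the job was handed in at 27.05 s, with the gripper open and clear. I set the housing on the pocket floor, laid the spacer on it, then lowered the disc by its bar with the tongue already at the slot's angle of about 155.6°. It went straight in, so no turn in the pocket was needed. Contact forces stayed around 10 N or less.

**Last checks:**
- **Disc home:** it touched at TCP height 53.7 mm, exactly the height at which I gripped it plus 20 mm. The rim seen from two wrist positions meets at 46 mm, which is the fully-home height; proud would be 51 mm.
- **Position:** the disc lies between the four posts with its bar along the slot.
- **Bystanders:** the bottle, slide box and dish look unmoved in the last scene view.

**Checks that disagreed:**
- **Bar top:** triangulating the bar's rounded far corners gave about 67 mm where 76 mm was expected. I take that as poor corner matching, and it points away from the disc standing proud.
- **Earlier heights:** two-view heights on the way were 1.5 to 5 mm off the stated ones. I used the stated heights and contact by feel.
- **Rim fit:** the fitted rim radius was 27.4–27.9 mm against 28.5, and its centre was about 1.5 mm from the pocket centre measured earlier. The pocket leaves only 0.5 mm of play, so I take these as fit error.

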